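# Pack up the video-call rail

## Robot

A 7-joint arm with a two-finger parallel gripper is mounted at the origin on the work surface. World frame = base frame: x ahead of the robot, y to its left, z up, the work surface at z = 0. Lengths are in m, angles in degrees, forces in N, time in s.
With the tool pointing down it reaches from about 0.4 to 0.85 m from the base axis. Payload 4.4 kg.
Tool frame: the origin (TCP) lies between the finger pads; the fingertips stand 19 mm ahead of it and the grasp point (between the pads) is the TCP; z points along the fingers, y is the line along which they close (so a half turn about z gives the same grasp; the last joint's range is limited). The gripper opens to 94 mm and grips with 3 to 60 N. Pads are 16 mm wide; open, the fingers measure 119 mm over their backs; the gripper's body (75 mm by 177 mm) begins 78 mm behind the grasp point.
Start: joints at [61.776, 36.005, 2.206, 86.941, -1.547, 57.084, -1.146], TCP at [0.269, -0.592, 0.224] pointing down, gripper open.
Joint ranges: [-175.42, 175.42], [-21.48, 121.26], [-71.46, 75.88], [10.55, 141.38], [-63.04, 243.04], [13.31, 113.54], [-168.57, 168.57]. Speed limits (degrees/s): [147.25, 147.25, 180, 180, 180, 180, 180].

## Interface

Orientations are given as [roll, pitch, yaw] about the fixed x, y, z axes, in that order (R = Rz(yaw) Ry(pitch) Rx(roll)).
In Python, from bench import env gives the robot as it stands.
- The arm moves only by the shell command python3 -m pendant 'ROWS'. ROWS is JSON, a list of rows, each an object with "gripper": the finger opening in mm, from 0 to 94; "xyz": the shift along the tool's x, y, z in mm, a list of three; "yaw": the turn about the tool's z in rad. A call has exactly 10 rows; each row shifts and turns the commanded pose from where the row before left it, along the tool's axes as they then stand; what a row does not reach is not made up. A row lasts 1/12 s, in which the tool goes at most 41.7 mm and 7.16 degrees, less where a joint would pass 70% of its speed; a pose out of reach is approached as far as the arm can. A call is refused whole if a number of a shift passes 41.7 or a number of a turn 0.125, either way. A call with a gripper value outside its range is refused whole. The fingers move at their own pace and stop on an object; the grip force is fixed at half the most. Time passes only in rows, so rows that do not move let the fingers close, or fill a call up. It gives the time, the measured TCP pose, the force, the opening and the grip force at its end, in the units of the state.
- env.observe(): the state, without advancing time (a new reading comes with each control period).
- env.grab_frame(name): name is "scene" or "side" or "wrist"; returns a dict with "color" (384x512x3 uint8, red, green, blue), "z_map" (384x512 float32, m along the optical axis (not along the pixel's ray), 0 where there is no reading), "vfov" (degrees; the focal length in pixels is half the picture's height over the tangent of half this angle, whatever the lens; pixels are square), "cx", "cy" (the principal point, pixels), "xyz" and "orientation" of the camera in the world. Camera axes: x right, y down, z forward; pixel columns grow to the right and rows downward; lengths in m; the calibration is good to about 2 mm. A picture is of the moment at which its call begins.
- env.close_job(): hands the job in; it is judged then, once.
The state is a dict: "time": time; "q": joint angles; "qvel": joint speeds; "effort": joint torques, N m; "tool_pos": TCP position; "orientation": TCP orientation; "wrist_force": force on the tool from outside, world axes, zero at the start; "torque": the same for the moment, N m; "opening": opening from 0.0 (shut) to 1.0 (fully open); "finger_force": force on a finger pad.
Only numpy, scipy, OpenCV 4.12 (cv2) and the standard library are available. Lean on these libraries where they do the work, as an engineer would, in place of code of your own. Each camera call takes 0.05 s, during which the arm holds its last target. There are 200 camera calls.

## Task

The video call is over, so pack up the camera rail on the coffee table: slide every light, the microphone and the speaker that is on it along the T-track to the gate at the open end, lift each off there and put it in the open storage box. The phone holder stays on the rail: slide it fully home against the closed end, so that its lug stands in the fork, and push the loose lock pin through the fork and the lug until its grip meets the ear. Leave the candle, the bottle, the tissue box and the remote where they are.

Things in the scene. Friction and masses are not known exactly. Their poses are not given: they have to be found in the camera images.
- rail: Aluminium T-track rail, fixed: 60 mm wide (x), 440 long (y), 22 high. Origin: centre of its underside; y runs along the track to the OPEN end. Channel floor at z = 10; channel 40 wide, 8 high, under two 4 mm lips with a 22 mm throat between them, so T-feet are captive (1.5 to 2 mm play) but slide easily. Lips end at y = +155; a dark end block closes the channel from y = -177 to -220.
- gate (a point): Middle of the gate: the rail's last 65 mm at the open end (rail y = +155 to +220) without lips, the channel open above and at the end. A 44 mm long T-foot lifts straight out once its centre is past y = 177. Site on the centre line at the rail's top (rail y = +187, z = 22 mm), axes as the rail's.
- fork (a point): Centre of the fork on the closed end block: two upright ears with 11 mm through holes, hole axis x, centre 42 mm above the table (rail y = -200). Axes as the rail's. Ears 6 mm thick, 30 long (y), inner faces 21 apart, outer faces 33 apart, tops 58 above the table.
- panel_light: Small black LED panel light, white face to -x: head a box 24 (x) x 44 (y), z = 32 to 84 mm over its origin, the centre of the underside of its grey nylon T-foot (z up, y along the rail). Foot 37 (x) x 44 (y) x 6 mm, neck 18 wide, saddle 34 x 40 from z = 14 to 20, stem 14 across. About 150 g. Starts on the rail; absent (None) in some starts.
- panel_light_head (a point): Middle of its head, 58 mm above the underside of its foot: a good place to grip (24 mm across x). Axes as its body's.
- round_light: Small black round LED light, white face to -x: head a disc 46 in diameter, 28 thick along x, z = 35 to 81 mm over its origin, the centre of the underside of its grey nylon T-foot (z up, y along the rail). Foot 37 (x) x 44 (y) x 6 mm, neck 18 wide, saddle 34 x 40 from z = 14 to 20, stem 14 across. About 150 g. Starts on the rail; absent (None) in some starts.
- round_light_head (a point): Middle of its head, 58 mm above the underside of its foot: a good place to grip (28 mm across x, flat faces). Axes as its body's.
- microphone: Small table microphone: head an upright cylinder 34 in diameter, z = 34 to 86 mm, dark rounded grille on top over its origin, the centre of the underside of its grey nylon T-foot (z up, y along the rail). Foot 37 (x) x 44 (y) x 6 mm, neck 18 wide, saddle 34 x 40 from z = 14 to 20, stem 14 across. About 160 g. Starts on the rail; absent (None) in some starts.
- microphone_head (a point): Middle of its head, 58 mm above the underside of its foot: a good place to grip (34 mm across). Axes as its body's.
- speaker: Small grey loudspeaker: head a box 38 (x) x 44 (y), z = 32 to 76 mm over its origin, the centre of the underside of its grey nylon T-foot (z up, y along the rail). Foot 37 (x) x 44 (y) x 6 mm, neck 18 wide, saddle 34 x 40 from z = 14 to 20, stem 14 across. About 200 g. Starts on the rail; absent (None) in some starts.
- speaker_head (a point): Middle of its head, 54 mm above the underside of its foot: a good place to grip (38 mm across x). Axes as its body's.
- phone_holder: Black phone holder, stays on the rail, always nearest the closed end. Origin: centre of its T-foot's underside (foot 37 x 44 x 6 mm; z up, y to the open end). Grip block 30 (x) x 34 (y), z = 20 to 56; above it an empty cradle 58 wide (y), within 19 mm of centre in x, up to z = 98. A steel lug 14 thick sticks out to -y (y = -15 to -58, z = 22 to 42). About 200 g.
- lug_hole (a point): Centre of the 11 mm cross hole in the phone holder's lug (holder y = -45, z = 32 mm); hole axis x. When the holder is pushed home its foot stops against the rail's end block, the lug stands between the fork's ears and this point coincides with fork.
- lock_pin: Loose lock pin, lying on the table. Origin: centre of its black square grip, 34 (along x) x 16 x 16 mm; a steel shaft 8 in diameter runs 46 out of the grip's +x end, the last 6 tapered to 3.6. It may lie on any of the grip's four sides, so only its x axis matters; lying, its axis is 8 above the table. 40 g.
- pin_seat (a point): Point on the pin's shaft axis 16.5 mm from the grip's end face (33.5 from its origin): at the fork's centre when the pin is fully in, grip against the ear. The pin may be put in from either side.
- storage_box: Open black storage box, fixed: 134 (x) x 252 (y) x 55 mm high, walls and floor 6 thick; origin at the centre of its underside, z up. Empty at the start; four items fit in a row along y, 56 apart.
- candle: Bystander: candle in a glass jar, 76 mm in diameter, 90 high, on the round tray. Origin under its centre.
- cologne: Bystander: bottle 46 mm in diameter, 150 high, on the round tray (disc 250 in diameter). Origin under its centre.
- tissue_box: Bystander: black box of tissues 125 x 125 x 110 mm high. Origin under its centre.
- remote: Bystander: TV remote 165 x 45 x 18 mm. Origin under its centre.
Mind the look-alikes: they are no part of the job. What is shaped like the phone_holder but orange or turquoise is not meant.

How it is judged (in metres and radians):
At the end, for the whole second after the job is handed in: Every light, microphone and speaker present rests inside the box (foot and head centre, both under 85 mm above its underside); phone holder upright, lug hole within 6 mm of the fork centre; pin along the hole axis (0.2 rad), pin_seat within 6 mm of the fork centre; all at rest (x of panel_light in the frame of storage_box between -0.062 and 0.062 m and y of panel_light in the frame of storage_box between -0.121 and 0.121 m and z of panel_light in the frame of storage_box between 0 and 0.085 m and x of panel_light_head in the frame of storage_box between -0.062 and 0.062 m and y of panel_light_head in the frame of storage_box between -0.121 and 0.121 m and z of panel_light_head in the frame of storage_box between 0 and 0.085 m and linear speed of each of panel_light, round_light, microphone, speaker, lock_pin, phone_holder below 0.03 m/s and x of round_light in the frame of storage_box between -0.062 and 0.062 m and y of round_light in the frame of storage_box between -0.121 and 0.121 m and z of round_light in the frame of storage_box between 0 and 0.085 m and x of round_light_head in the frame of storage_box between -0.062 and 0.062 m and y of round_light_head in the frame of storage_box between -0.121 and 0.121 m and z of round_light_head in the frame of storage_box between 0 and 0.085 m and x of microphone in the frame of storage_box between -0.062 and 0.062 m and y of microphone in the frame of storage_box between -0.121 and 0.121 m and z of microphone in the frame of storage_box between 0 and 0.085 m and x of microphone_head in the frame of storage_box between -0.062 and 0.062 m and y of microphone_head in the frame of storage_box between -0.121 and 0.121 m and z of microphone_head in the frame of storage_box between 0 and 0.085 m and x of speaker in the frame of storage_box between -0.062 and 0.062 m and y of speaker in the frame of storage_box between -0.121 and 0.121 m and z of speaker in the frame of storage_box between 0 and 0.085 m and x of speaker_head in the frame of storage_box between -0.062 and 0.062 m and y of speaker_head in the frame of storage_box between -0.121 and 0.121 m and z of speaker_head in the frame of storage_box between 0 and 0.085 m and distance between each of lug_hole, pin_seat and fork below 0.006 m and angle between the x axis of lock_pin and the x axis of fork, either way round below 0.2 rad and angle between phone_holder's own z axis and vertical below 0.15 rad); the robot touches nothing.
It fails at once if the candle jar is moved by more than 3 cm or tipped (distance of candle from where it was at the start of the episode above 0.03 m or angle between candle's own z axis and vertical above 0.5 rad).
It fails at once if the bottle is moved by more than 3 cm or tipped (distance of cologne from where it was at the start of the episode above 0.03 m or angle between cologne's own z axis and vertical above 0.5 rad).
It fails at once if the tissue box is moved by more than 3 cm or tipped (distance of tissue_box from where it was at the start of the episode above 0.03 m or angle between tissue_box's own z axis and vertical above 0.5 rad).
It fails at once if the TV remote is moved by more than 3 cm or tipped (distance of remote from where it was at the start of the episode above 0.03 m or angle between remote's own z axis and vertical above 0.5 rad).
Of panel_light, round_light, microphone, speaker only 3 to 4 are there at a start; the rules pass over those that are not, and their reading is None.
At some moment in a run one of lock_pin may be knocked a few centimetres aside while the robot is not near it.
Once in a run the grip may slacken for a moment while it holds something.
It also fails if it takes over 208 s, if anything falls off the work surface, if the arm or the gripper's body presses on something with over 40 N, if the wrist force passes 120 N, or if a joint passes its speed limit or range.

## Working session

There is one attempt and no reset: what is moved stays moved. The work goes in short steps, Python scripts to look and compute and a shell command to move; the robot and the scene stay as the last step left them, time stands still between calls to the robot, and variables do not carry over. Pictures are saved under pics/ and viewed, at most 14 in all, crops included, and the job is handed in when it is done.

```bash
mkdir -p pics; cat > h.py <<'E'
import numpy as np,cv2
from scipy.spatial.transform import Rotation as R
from bench import env
def grab(n,save=None):
    f=env.grab_frame(n)
    if save: cv2.imwrite(save,f["color"][:,:,::-1])
    return f
def cam(f):
    F=192/np.tan(np.radians(f["vfov"])/2)
    return F,R.from_euler('xyz',f["orientation"],degrees=True).as_matrix(),np.array(f["xyz"])
def onplane(f,u,v,z):
    F,M,p=cam(f); d=M@np.array([(u-f["cx"])/F,(v-f["cy"])/F,1]); return p+d*(z-p[2])/d[2]
def cloud(f):
    F,M,p=cam(f); v,u=np.mgrid[:384,:512]; Z=f["z_map"]
    c=np.stack([(u-f["cx"])/F*Z,(v-f["cy"])/F*Z,Z],-1); return c@M.T+p
def pix(f,P):
    F,M,p=cam(f); c=(np.array(P)-p)@M; return F*c[...,0]/c[...,2]+f["cx"],F*c[...,1]/c[...,2]+f["cy"]
E
python3 - <<'E'
from h import *
np.set_printoptions(precision=3,suppress=True)
a=[]
for n in("scene","side","wrist"):
    f=grab(n);a.append(f["color"]);print(n,f["xyz"],f["orientation"],f["vfov"])
    if n!="wrist": cv2.imwrite(f"pics/{n}0.png",cv2.resize(f["color"][:,:,::-1],(800,600),interpolation=cv2.INTER_CUBIC))
print(env.observe())
E
```

```text
scene [ 1.692 -0.31   0.909] [-126.692    0.692   76.596] 48.404893494736754
side [ 0.388 -1.084  0.91 ] [-128.01    -0.797  -11.293] 43.919333934620234
wrist [ 0.343 -0.557  0.384] [163.979   0.154 -65.518] 61.31863601856138
{'time': 0.15, 'q': array([61.777, 36.044,  2.203, 86.98 , -1.547, 57.086, -1.144]), 'qvel': array([ 0.009, -0.204, -0.064, -0.183,  0.09 , -0.11 , -0.068]), 'effort': array([  0.001, -55.009,   1.145, -18.682,  -0.052,   0.021,   0.   ]), 'tool_pos': array([ 0.269, -0.591,  0.224]), 'orientation': array([-179.92 ,    0.   ,   24.454]), 'wrist_force': array([ 0.192,  0.48 , -0.228]), 'torque': array([-0.033,  0.014, -0.012]), 'finger_force': 0.0, 'opening': 0.9965115466734057}
```

View pics/scene0.png

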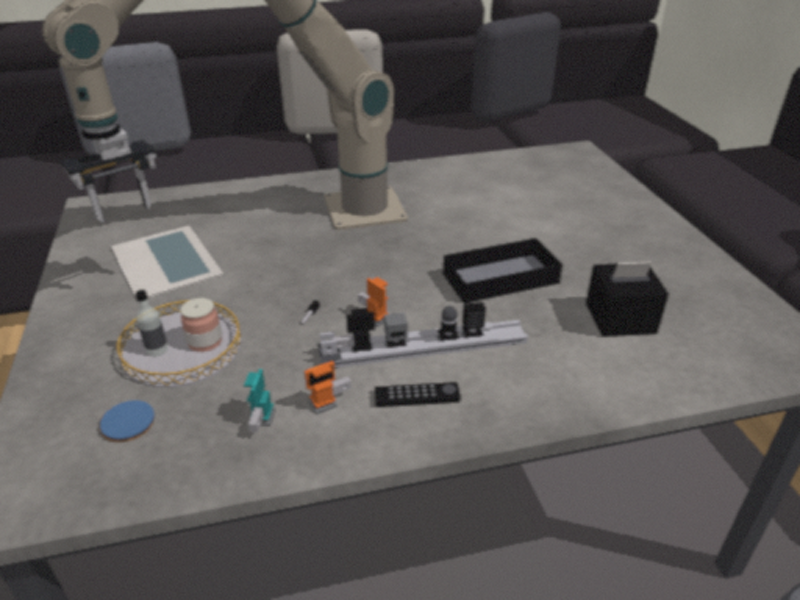

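View pics/side0.png

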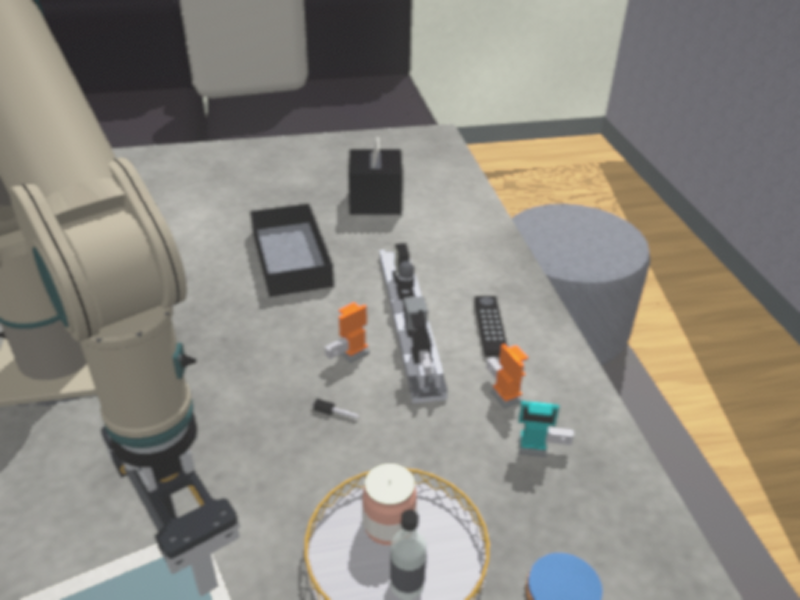

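Scene view (800 px scale): rail from the fork at (330,345) to the open end at (525,332). On it are the black phone holder (360,328), speaker (396,330), microphone (449,322) and a black light (474,318). Box at (502,270), pin at (310,312). Look-alikes for the holder: orange (376,298), orange (321,385), turquoise (260,398). I choose the black one on the rail.

```bash
python3 - <<'E'
from h import *
np.set_printoptions(precision=4,suppress=True)
for n in("scene","side"):
    f=grab(n);C=cloud(f);ok=f["z_map"]>0
    x,y,z=C[...,0],C[...,1],C[...,2]
    tab=ok&(x>.3)&(x<.9)&(abs(y)<.5); 
    print(n,"table z",np.median(z[tab&(abs(z)<.02)]))
    F,M,p=cam(f)
    bright=f["color"].min(2)
    reg=lambda a,b:(x>.5)&(x<1.1)&(y>-.35)&(y<.5)
    # project seeds
    s=.64
    def seed(u,v): 
        return C[int(v*s),int(u*s)]
    seeds={"scene":dict(holder=(360,325),spk=(396,330),mic=(449,322),light=(474,318),pin=(315,306),open=(522,333),fork=(330,345),boxc=(502,272),o1=(376,298),o2=(321,385)),
     "side":dict(holder=(420,345),spk=(416,312),mic=(404,275),light=(402,252),pin=(324,408),open=(386,253),fork=(428,385),boxc=(290,250),o1=(352,325),o2=(510,372))}[n]
    for k,v in seeds.items(): print(k,seed(*v))
    # rail: bright-ish pts z .014-.03
    m=ok&(z>.016)&(z<.028)&(bright>110)&(x>.5)&(x<1.1)&(y>-.3)&(y<.4)
    m=cv2.morphologyEx(m.astype(np.uint8),cv2.MORPH_CLOSE,np.ones((5,5)))
    k,l,st,_=cv2.connectedComponentsWithStats(m); i=1+np.argmax(st[1:,4])
    P=C[l==i][:,:2].astype(np.float32); r=cv2.minAreaRect(P);print("rail",r,len(P)); print(cv2.boxPoints(r))
    mb=ok&(z>.045)&(z<.062)&(x>.4)&(x<.85)&(y>.0)&(y<.5)&(f["color"].max(2)<80)
    k,l,st,_=cv2.connectedComponentsWithStats(mb.astype(np.uint8)); i=1+np.argmax(st[1:,4])
    r=cv2.minAreaRect(C[l==i][:,:2].astype(np.float32)); print("box",r,st[i,4]); print(cv2.boxPoints(r))
    im=f["color"][:,:,::-1]
    if n=="scene": c=cv2.resize(im[170:270,190:345],(775,500),interpolation=cv2.INTER_CUBIC)
    else: c=cv2.resize(im[145:275,195:335],(560,520),interpolation=cv2.INTER_CUBIC)
    cv2.imwrite(f"pics/{n}crop.png",c)
E
```

```text
scene table z 0.00041786124490900134
holder [ 0.6373 -0.1371  0.0814]
spk [ 0.6575 -0.0673  0.0711]
mic [0.6608 0.044  0.0724]
light [0.6574 0.0991 0.0716]
pin [ 0.4515 -0.2087  0.0139]
open [0.6626 0.2105 0.0125]
fork [ 0.6477 -0.2014  0.0536]
boxc [0.4231 0.2559 0.009 ]
o1 [ 0.523  -0.0806  0.0624]
o2 [ 0.7672 -0.2379  0.0584]
rail ((1.0759243965148926, -0.19954103231430054), (0.3706226348876953, 1.1961416006088257), 62.635498046875) 752
[[ 0.4596 -0.0892]
 [ 1.5219 -0.639 ]
 [ 1.6922 -0.3099]
 [ 0.63    0.2399]]
box ((0.4507589042186737, 0.24760839343070984), (0.11831527948379517, 0.25444599986076355), 4.376954555511475) 268
[[0.3821 0.3699]
 [0.4015 0.1162]
 [0.5195 0.1253]
 [0.5    0.379 ]]
side table z 0.0019872387432109395
holder [ 0.6274 -0.1488  0.0671]
spk [ 0.6353 -0.0855  0.0884]
mic [0.6387 0.0381 0.0783]
light [0.6463 0.0913 0.0958]
pin [ 0.4521 -0.2185  0.0144]
open [0.6428 0.2338 0.0012]
fork [ 0.6292 -0.2074  0.0261]
boxc [0.4365 0.2693 0.0061]
o1 [ 0.521  -0.0817  0.07  ]
o2 [ 0.76   -0.2422  0.0649]
rail ((0.6439555287361145, 0.003567308187484741), (0.4595998525619507, 0.06195702403783798), 86.88906860351562) 705
[[ 0.6006 -0.2242]
 [ 0.6624 -0.2276]
 [ 0.6874  0.2313]
 [ 0.6255  0.2347]]
box ((0.49025458097457886, 0.20680338144302368), (0.23862870037555695, 0.09448794275522232), 67.0635986328125) 147
[[0.4002 0.1153]
 [0.4873 0.0785]
 [0.5803 0.2983]
 [0.4932 0.3351]]
```

View pics/scenecrop.png

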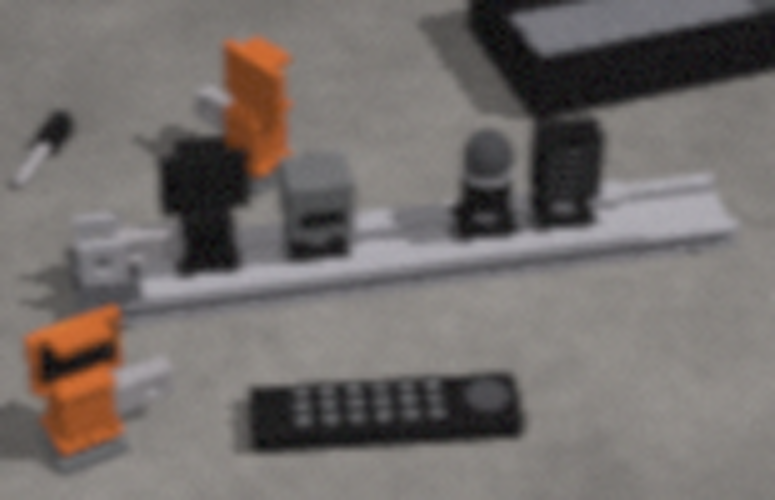

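The scene crop shows the holder (205,190), speaker (317,200), microphone (487,160), and a boxy head at (565,165), so that is the panel light and there is no round light. Next I go above the rail, aligned with it.

```bash
R='{"gripper":94,"xyz":[0,0,-13.6],"yaw":-0.109}'
python3 -m pendant '[{"gripper":94,"xyz":[0,0,-13.6],"yaw":-0.109},{"gripper":94,"xyz":[0,0,-13.6],"yaw":-0.109},{"gripper":94,"xyz":[0,0,-13.6],"yaw":-0.109},{"gripper":94,"xyz":[0,0,-13.6],"yaw":-0.109},{"gripper":94,"xyz":[0,0,-13.6],"yaw":-0.109},{"gripper":94,"xyz":[0,0,-13.6],"yaw":-0.109},{"gripper":94,"xyz":[0,0,-13.6],"yaw":-0.109},{"gripper":94,"xyz":[0,0,-13.6],"yaw":-0.109},{"gripper":94,"xyz":[0,0,-13.6],"yaw":-0.109},{"gripper":94,"xyz":[0,0,-13.6],"yaw":-0.109}]'
python3 -m pendant '[{"gripper":94,"xyz":[33,14,0],"yaw":0},{"gripper":94,"xyz":[33,14,0],"yaw":0},{"gripper":94,"xyz":[33,14,0],"yaw":0},{"gripper":94,"xyz":[33,14,0],"yaw":0},{"gripper":94,"xyz":[33,14,0],"yaw":0},{"gripper":94,"xyz":[33,14,0],"yaw":0},{"gripper":94,"xyz":[33,14,0],"yaw":0},{"gripper":94,"xyz":[33,14,0],"yaw":0},{"gripper":94,"xyz":[33,14,0],"yaw":0},{"gripper":94,"xyz":[33,14,0],"yaw":0}]'
python3 -m pendant '[{"gripper":94,"xyz":[36,15,0],"yaw":0},{"gripper":94,"xyz":[36,15,0],"yaw":0},{"gripper":94,"xyz":[36,15,0],"yaw":0},{"gripper":94,"xyz":[36,15,0],"yaw":0},{"gripper":94,"xyz":[36,15,0],"yaw":0},{"gripper":94,"xyz":[36,15,0],"yaw":0},{"gripper":94,"xyz":[36,15,0],"yaw":0},{"gripper":94,"xyz":[36,15,0],"yaw":0},{"gripper":94,"xyz":[36,15,0],"yaw":0},{"gripper":94,"xyz":[0,0,0],"yaw":0}]'
python3 - <<'E'
from h import *
f=grab("wrist");np.save("w1.npy",f,allow_pickle=True)
cv2.imwrite("pics/w1.png",cv2.resize(f["color"][:,:,::-1],(800,600)))
print(f["xyz"],f["orientation"],env.observe()["q"])
E
```

```text
time: 1.08
tool_pos: [0.2689, -0.5916, 0.361]
orientation: [-180.0, -0.0, 87.2]
wrist_force: [0.6, -0.5, -0.2]
opening: 1.0
finger_force: 0.0
time: 1.92
tool_pos: [0.427, -0.2681, 0.3606]
orientation: [180.0, 0.0, 86.9]
wrist_force: [0.7, -0.6, 0.7]
opening: 0.998
finger_force: 0.0
time: 2.75
tool_pos: [0.5804, 0.0563, 0.3602]
orientation: [179.9, -0.4, 87.5]
wrist_force: [0.4, 0.3, 0.7]
opening: 0.999
finger_force: 0.0
[0.58458429 0.13627952 0.52082898] [ 1.64450884e+02 -3.89185245e-04 -2.43175969e+00] [  9.44273886  25.16419258 -26.70934104  86.27566536  11.46291777
  71.28187727 -21.40205563]
```

View pics/w1.png

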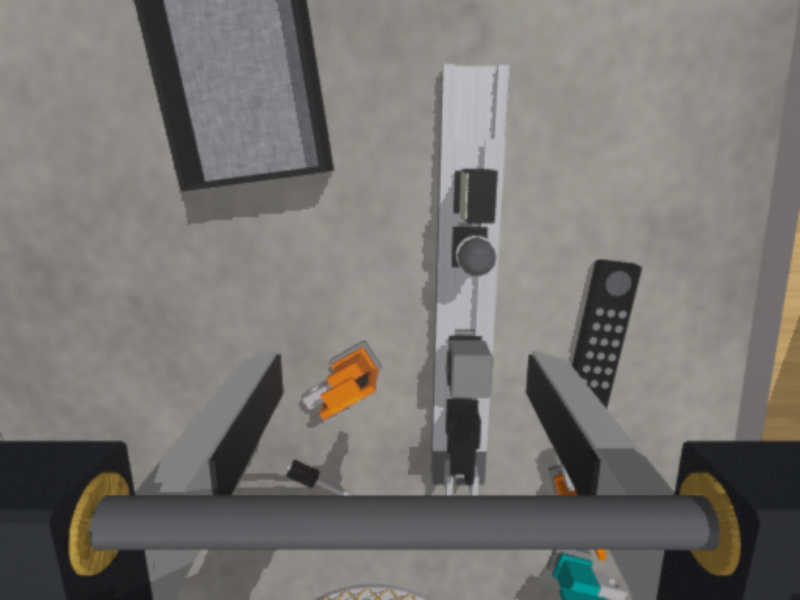

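The wrist view (800 px) shows the rail's open end at (444..508,66), light top (482,196), mic top (477,256), speaker top (470,369), and box near corners (181,190) and (333,170). The pin is at (303,474).

```bash
python3 - <<'E'
from h import *
np.set_printoptions(precision=4,suppress=True)
f=np.load("w1.npy",allow_pickle=True).item();C=cloud(f);ok=f["z_map"]>0
g=f["color"].astype(int).min(2)
def q(n,u,v,z): print(n,onplane(f,u*.64,v*.64,z)[:2])
z=C[...,2]
for n,(u,v) in dict(light=(485,196),mic=(477,256),spk=(475,369),holder=(462,435),railL=(443,150),boxr=(322,120),boxf=(250,100)).items(): print(n,C[int(v*.64),int(u*.64)])
for n,a in dict(light=((482,196),.094),mic=((477,256),.092),spk=((475,369),.086)).items():q(n,*a[0],a[1])
for a in((444,66),(508,66),(440,220),(501,220),(433,450)): q("rail",*a,.022)
for a in((181,190),(333,170),(134,0),(303,0)): q("box",*a,.055)
# rail by mask: z .017-.027
for lo,hi,n in((.017,.027,"rail"),(.048,.060,"box"),(.080,.1,"tops")):
    m=(ok&(z>lo)&(z<hi)).astype(np.uint8); m[280:]=0
    k,l,st,ce=cv2.connectedComponentsWithStats(m)
    for i in range(1,k):
        if st[i,4]>60:
            P=C[l==i][:,:2].astype(np.float32); print(n,st[i],cv2.minAreaRect(P),np.median(C[l==i][:,2]))
# row-wise rail edges
r=(ok&(z>.015)&(z<.03)&(C[...,0]>.58)&(C[...,0]<.72))
E
```

```text
light [0.6501 0.1051 0.0931]
mic [0.6432 0.0558 0.0946]
spk [ 0.6427 -0.0534  0.0846]
holder [ 0.6302 -0.1291  0.0714]
railL [0.6211 0.1437 0.023 ]
boxr [0.5102 0.1761 0.0239]
boxf [0.4409 0.1972 0.0065]
light [0.648  0.1047]
mic [0.6439 0.0541]
spk [ 0.6425 -0.0531]
rail [0.6244 0.2166]
rail [0.6824 0.2141]
rail [0.6176 0.078 ]
rail [0.6773 0.0755]
rail [ 0.6038 -0.1764]
box [0.3829 0.1186]
box [0.5211 0.1302]
box [0.3689 0.2718]
box [0.5073 0.2659]
rail [ 99   0  29 117 338] ((0.37940356135368347, 0.20339801907539368), (0.001966563519090414, 0.1577184647321701), 5.1302924156188965) 0.022292017267246583
rail [ 277   41   37  239 2352] ((0.6435193419456482, 0.028015241026878357), (0.3795887529850006, 0.060032833367586136), 87.03660583496094) 0.02152385965308551
rail [ 304   42   22  184 1326] ((0.666888952255249, 0.07707129418849945), (0.27710092067718506, 0.019534017890691757), 87.06636810302734) 0.02143610577683977
rail [ 369  168   41   92 1548] ((0.7870869040489197, -0.051149703562259674), (0.15582086145877838, 0.04334587603807449), 80.69692993164062) 0.018014134694275097
rail [2
[... 384 characters left out ...]
60747304558754, 0.014268703758716583), 19.946048736572266) 0.05420140690638503
tops [297 109  22  34 685] ((0.6472024321556091, 0.10429275780916214), (0.04237448051571846, 0.025539545342326164), 86.79620361328125) 0.09353740058639431
tops [293 153  25  24 450] ((0.6445440649986267, 0.05149552971124649), (0.03171432018280029, 0.031665440648794174), 16.165584564208984) 0.09214992443378012
tops [287 226  29  29 747] ((0.6382712125778198, -0.06072729825973511), (0.043975234031677246, 0.03966584801673889), 87.11187744140625) 0.08549189076375541
tops [205 241  36  28 522] ((0.519465982913971, -0.06962646543979645), (0.057186275720596313, 0.0228952057659626), 28.402997970581055) 0.09748676770490333
```

```bash
python3 -m pendant '[{"gripper":64,"xyz":[6.4,8,24],"yaw":0},{"gripper":64,"xyz":[6.4,8,24],"yaw":0},{"gripper":64,"xyz":[6.4,8,24],"yaw":0},{"gripper":64,"xyz":[6.4,8,24],"yaw":0},{"gripper":64,"xyz":[6.4,8,24],"yaw":0},{"gripper":64,"xyz":[6.4,8,24],"yaw":0},{"gripper":64,"xyz":[6.4,8,24],"yaw":0},{"gripper":64,"xyz":[6.4,8,24],"yaw":0},{"gripper":64,"xyz":[0,0,20],"yaw":0},{"gripper":64,"xyz":[0,0,0],"yaw":0}]'
cat > st.py <<'E'
from h import *
np.set_printoptions(precision=4,suppress=True)
o=env.observe();p=o["tool_pos"];a=np.radians(-2.95);ey=np.array([-np.sin(a),np.cos(a)]);ex=np.array([np.cos(a),np.sin(a)])
d=p[:2]-[.642,-.0043];print("rail x,y mm",1e3*d@ex,1e3*d@ey,"z",1e3*p[2],"ori",o["orientation"],"F",o["wrist_force"],"op mm",94*o["opening"],"ff",o["finger_force"],"t",o["time"])
b=np.radians(4.95);d=p[:2]-[.4369,.249];print("box x,y mm",1e3*d@[np.cos(b),np.sin(b)],1e3*d@[-np.sin(b),np.cos(b)])
E
python3 st.py
```

```text
time: 3.63
tool_pos: [0.6428, 0.0918, 0.144]
orientation: [-179.5, 0.2, 86.9]
wrist_force: [-1.2, -0.4, -1.1]
opening: 0.681
finger_force: 0.0
rail x,y mm -4.154215393754721 95.98425250686033 z 143.96815028532558 ori [-179.5456    0.1787   86.8514] F [-1.2104 -0.3875 -1.0756] op mm 64.06021663292388 ff 0.0 t 3.6333
box x,y mm 191.55644011476426 -174.4083353119804
```

```bash
python3 -m pendant '[{"gripper":64,"xyz":[6,2,0],"yaw":0},{"gripper":64,"xyz":[6,2,5],"yaw":0},{"gripper":64,"xyz":[0,0,15],"yaw":0},{"gripper":64,"xyz":[0,0,15],"yaw":0},{"gripper":64,"xyz":[0,0,15],"yaw":0},{"gripper":64,"xyz":[0,0,15],"yaw":0},{"gripper":64,"xyz":[0,0,10],"yaw":0},{"gripper":64,"xyz":[0,0,0],"yaw":0},{"gripper":64,"xyz":[0,0,0],"yaw":0},{"gripper":64,"xyz":[0,0,0],"yaw":0}]';python3 st.py
```

```text
time: 4.47
tool_pos: [0.6513, 0.1064, 0.0749]
orientation: [179.9, -0.0, 86.9]
wrist_force: [-0.6, -0.2, -0.8]
opening: 0.68
finger_force: 0.0
rail x,y mm 3.6180478294432152 110.99672028822182 z 74.87869158311135 ori [179.8726  -0.0428  86.9032] F [-0.6003 -0.1547 -0.7807] op mm 63.95067865444739 ff 0.0 t 4.4667
box x,y mm 201.3183222072274 -160.60659909837534
```

```bash
python3 -m pendant '[{"gripper":64,"xyz":[-1,-3.6,3],"yaw":0},{"gripper":64,"xyz":[-1,0,3],"yaw":0},{"gripper":64,"xyz":[0,0,0],"yaw":0},{"gripper":15,"xyz":[0,0,0],"yaw":0},{"gripper":15,"xyz":[0,0,0],"yaw":0},{"gripper":15,"xyz":[0,0,0],"yaw":0},{"gripper":15,"xyz":[0,0,0],"yaw":0},{"gripper":15,"xyz":[0,0,0],"yaw":0},{"gripper":15,"xyz":[0,0,0],"yaw":0},{"gripper":15,"xyz":[0,0,0],"yaw":0}]';python3 st.py
```

```text
time: 5.3
tool_pos: [0.6467, 0.1042, 0.0675]
orientation: [180.0, -0.0, 86.9]
wrist_force: [-0.6, -0.3, -0.7]
opening: 0.255
finger_force: 30.0
rail x,y mm -0.838241471817466 108.56222336798268 z 67.52202380781743 ori [179.9844  -0.0037  86.9072] F [-0.6469 -0.3036 -0.7348] op mm 23.941446862162557 ff 29.997710287570953 t 5.3
box x,y mm 196.56971715936996 -162.40549867607476
```

```bash
python3 -m pendant '[{"gripper":15,"xyz":[8,0,0],"yaw":0},{"gripper":15,"xyz":[12,0,0],"yaw":0},{"gripper":15,"xyz":[12,0,0],"yaw":0},{"gripper":15,"xyz":[12,0,0],"yaw":0},{"gripper":15,"xyz":[12,0,0],"yaw":0},{"gripper":15,"xyz":[12,0,0],"yaw":0},{"gripper":15,"xyz":[10,0,0],"yaw":0},{"gripper":15,"xyz":[4,0,0],"yaw":0},{"gripper":15,"xyz":[0,0,0],"yaw":0},{"gripper":15,"xyz":[0,0,0],"yaw":0}]';python3 st.py
```

```text
time: 6.13
tool_pos: [0.6511, 0.1867, 0.0675]
orientation: [180.0, -0.0, 86.9]
wrist_force: [0.4, 0.7, 0.5]
opening: 0.254
finger_force: 30.0
rail x,y mm -0.7821000709291749 191.23639822079735 z 67.50663805451302 ori [179.9894  -0.0398  86.9295] F [0.4013 0.6607 0.5446] op mm 23.91752081046412 ff 29.99811440706253 t 6.1333
box x,y mm 207.98844017987005 -80.52366244830216
```

```bash
python3 -m pendant '[{"gripper":15,"xyz":[0,0,-8],"yaw":0},{"gripper":15,"xyz":[0,0,-14],"yaw":0},{"gripper":15,"xyz":[0,0,-14],"yaw":0},{"gripper":15,"xyz":[0,0,-14],"yaw":0},{"gripper":15,"xyz":[0,0,-14],"yaw":0},{"gripper":15,"xyz":[0,0,-14],"yaw":0},{"gripper":15,"xyz":[0,0,-14],"yaw":0},{"gripper":15,"xyz":[0,0,-8],"yaw":-0.07},{"gripper":15,"xyz":[0,0,0],"yaw":-0.07},{"gripper":15,"xyz":[0,0,0],"yaw":0}]'
python3 -m pendant '[{"gripper":15,"xyz":[12,-16,0],"yaw":0},{"gripper":15,"xyz":[18,-24,0],"yaw":0},{"gripper":15,"xyz":[18,-24,0],"yaw":0},{"gripper":15,"xyz":[18,-24,0],"yaw":0},{"gripper":15,"xyz":[18,-24,0],"yaw":0},{"gripper":15,"xyz":[18,-24,0],"yaw":0},{"gripper":15,"xyz":[18,-24,0],"yaw":0},{"gripper":15,"xyz":[18,-24,0],"yaw":0},{"gripper":15,"xyz":[12,-16,0],"yaw":0},{"gripper":15,"xyz":[5,-8,0],"yaw":0}]';python3 st.py
```

```text
time: 6.97
tool_pos: [0.6518, 0.1859, 0.17]
orientation: [179.8, -0.0, 95.0]
wrist_force: [-0.1, 0.4, -1.6]
opening: 0.254
finger_force: 30.0
time: 7.8
tool_pos: [0.4276, 0.3248, 0.1685]
orientation: [-180.0, -0.1, 95.1]
wrist_force: [-0.3, 0.4, -1.4]
opening: 0.253
finger_force: 30.0
rail x,y mm -231.01155715117284 317.6108117991346 z 168.4954693790517 ori [-179.982    -0.0787   95.0622] F [-0.2745  0.4186 -1.4082] op mm 23.794183161721108 ff 29.997383952140808 t 7.8
box x,y mm -2.6865418693441496 76.29517332500545
```

```bash
python3 -m pendant '[{"gripper":15,"xyz":[0,0,10],"yaw":0},{"gripper":15,"xyz":[0,0,14],"yaw":0},{"gripper":15,"xyz":[0,0,14],"yaw":0},{"gripper":15,"xyz":[0,0,14],"yaw":0},{"gripper":15,"xyz":[0,0,14],"yaw":0},{"gripper":15,"xyz":[0,0,14],"yaw":0},{"gripper":15,"xyz":[0,0,12],"yaw":0},{"gripper":15,"xyz":[0,0,8],"yaw":0},{"gripper":15,"xyz":[0,0,2],"yaw":0},{"gripper":15,"xyz":[0,0,0],"yaw":0}]';python3 st.py
```

```text
time: 8.63
tool_pos: [0.4312, 0.3216, 0.0648]
orientation: [-180.0, 0.1, 94.8]
wrist_force: [-0.3, -0.2, -1.7]
opening: 0.256
finger_force: 30.0
rail x,y mm -227.3255080838388 314.61068692770056 z 64.75739927810667 ori [-179.9706    0.0647   94.8278] F [-0.2941 -0.2    -1.6804] op mm 24.054167290961022 ff 29.99734103679657 t 8.6333
box x,y mm 0.5521738128019431 72.81689390822305
```

```bash
python3 -m pendant '[{"gripper":15,"xyz":[0,0,0],"yaw":0},{"gripper":50,"xyz":[0,0,0],"yaw":0},{"gripper":50,"xyz":[0,0,0],"yaw":0},{"gripper":50,"xyz":[0,0,0],"yaw":0},{"gripper":50,"xyz":[0,0,-5],"yaw":0},{"gripper":64,"xyz":[0,0,-15],"yaw":0},{"gripper":64,"xyz":[0,0,-20],"yaw":0},{"gripper":64,"xyz":[0,0,-25],"yaw":0},{"gripper":64,"xyz":[0,0,-20],"yaw":0},{"gripper":64,"xyz":[0,0,-10],"yaw":0}]';python3 st.py
python3 - <<'E'
from h import *
f=grab("wrist");np.save("w2.npy",f,allow_pickle=True)
cv2.imwrite("pics/w2.png",f["color"][:,:,::-1])
E
```

```text
time: 9.47
tool_pos: [0.4314, 0.3237, 0.1634]
orientation: [179.8, -0.1, 94.9]
wrist_force: [-0.2, 0.3, -0.0]
opening: 0.682
finger_force: 0.0
rail x,y mm -227.15581331251613 316.7006237112555 z 163.44817648873874 ori [179.7927  -0.1394  94.9354] F [-0.1898  0.3003 -0.0096] op mm 64.08780359521985 ff 0.0 t 9.4667
box x,y mm 1.007508502121168 74.8636724490948
```

View pics/w2.png

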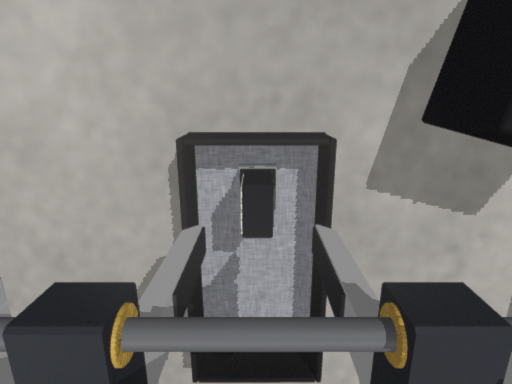

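The panel light is upright in the box at (257,203) in the picture. Next is the microphone.

```bash
python3 -m pendant '[{"gripper":64,"xyz":[0,0,0],"yaw":0.07},{"gripper":64,"xyz":[0,0,0],"yaw":0.07},{"gripper":64,"xyz":[-25,22,0],"yaw":0},{"gripper":64,"xyz":[-30,26,0],"yaw":0},{"gripper":64,"xyz":[-30,26,0],"yaw":0},{"gripper":64,"xyz":[-30,26,0],"yaw":0},{"gripper":64,"xyz":[-30,26,0],"yaw":0},{"gripper":64,"xyz":[-30,26,0],"yaw":0},{"gripper":64,"xyz":[-30,26,0],"yaw":0},{"gripper":64,"xyz":[-30,26,0],"yaw":0}]'
python3 -m pendant '[{"gripper":64,"xyz":[-20,18,0],"yaw":0},{"gripper":64,"xyz":[-6,5,0],"yaw":0},{"gripper":64,"xyz":[0,0,10],"yaw":0},{"gripper":64,"xyz":[0,0,10],"yaw":0},{"gripper":64,"xyz":[0,0,5],"yaw":0},{"gripper":64,"xyz":[0,0,0],"yaw":0},{"gripper":64,"xyz":[0,0,0],"yaw":0},{"gripper":64,"xyz":[0,0,0],"yaw":0},{"gripper":64,"xyz":[0,0,0],"yaw":0},{"gripper":64,"xyz":[0,0,0],"yaw":0}]';python3 st.py
```

```text
time: 10.35
tool_pos: [0.6219, 0.0748, 0.1596]
orientation: [-179.9, 0.0, 86.9]
wrist_force: [0.9, 0.6, -0.5]
opening: 0.679
finger_force: 0.0
time: 11.18
tool_pos: [0.6433, 0.0501, 0.136]
orientation: [179.9, -0.0, 86.9]
wrist_force: [0.4, 0.4, 0.5]
opening: 0.68
finger_force: 0.0
rail x,y mm -1.5350876130484146 54.419923084238185 z 136.01698823681065 ori [179.95    -0.0073  86.9335] F [0.3522 0.4305 0.4836] op mm 63.88724669451113 ff 0.0 t 11.1833
box x,y mm 188.43792057815344 -215.93818176707464
```

```bash
python3 -m pendant '[{"gripper":64,"xyz":[1.5,1,8],"yaw":0},{"gripper":64,"xyz":[0,0,14],"yaw":0},{"gripper":64,"xyz":[0,0,14],"yaw":0},{"gripper":64,"xyz":[0,0,14],"yaw":0},{"gripper":64,"xyz":[0,0,12],"yaw":0},{"gripper":64,"xyz":[0,0,6],"yaw":0},{"gripper":64,"xyz":[0,0,0],"yaw":0},{"gripper":64,"xyz":[0,0,0],"yaw":0},{"gripper":26,"xyz":[0,0,0],"yaw":0},{"gripper":26,"xyz":[0,0,0],"yaw":0}]'
python3 -m pendant '[{"gripper":26,"xyz":[0,0,0],"yaw":0},{"gripper":26,"xyz":[0,0,0],"yaw":0},{"gripper":26,"xyz":[0,0,0],"yaw":0},{"gripper":26,"xyz":[0,0,0],"yaw":0},{"gripper":26,"xyz":[8,0,0],"yaw":0},{"gripper":26,"xyz":[12,0,0],"yaw":0},{"gripper":26,"xyz":[12,0,0],"yaw":0},{"gripper":26,"xyz":[12,0,0],"yaw":0},{"gripper":26,"xyz":[12,0,0],"yaw":0},{"gripper":26,"xyz":[12,0,0],"yaw":0}]'
python3 -m pendant '[{"gripper":26,"xyz":[12,0,0],"yaw":0},{"gripper":26,"xyz":[12,0,0],"yaw":0},{"gripper":26,"xyz":[12,0,0],"yaw":0},{"gripper":26,"xyz":[12,0,0],"yaw":0},{"gripper":26,"xyz":[12,0,0],"yaw":0},{"gripper":26,"xyz":[5,0,0],"yaw":0},{"gripper":26,"xyz":[0,0,0],"yaw":0},{"gripper":26,"xyz":[0,0,0],"yaw":0},{"gripper":26,"xyz":[0,0,0],"yaw":0},{"gripper":26,"xyz":[0,0,0],"yaw":0}]';python3 st.py
```

```text
time: 12.02
tool_pos: [0.6448, 0.0513, 0.0684]
orientation: [179.9, -0.0, 86.9]
wrist_force: [0.6, -0.1, -0.2]
opening: 0.573
finger_force: 0.0
time: 12.85
tool_pos: [0.6481, 0.1209, 0.0679]
orientation: [180.0, -0.0, 87.0]
wrist_force: [0.6, -2.6, 5.7]
opening: 0.354
finger_force: 30.0
time: 13.68
tool_pos: [0.6514, 0.1858, 0.0679]
orientation: [180.0, -0.1, 86.9]
wrist_force: [-0.0, 2.8, 6.0]
opening: 0.353
finger_force: 30.0
rail x,y mm -0.3735202219757631 190.37360509765045 z 67.89949021655372 ori [179.9617  -0.1461  86.9376] F [-0.0366  2.7621  5.9774] op mm 33.18256602608414 ff 30.001087188720703 t 13.6833
box x,y mm 208.274556177612 -81.43442427345545
```

```bash
python3 -m pendant '[{"gripper":26,"xyz":[0,0,-8],"yaw":0},{"gripper":26,"xyz":[0,0,-14],"yaw":0},{"gripper":26,"xyz":[0,0,-14],"yaw":0},{"gripper":26,"xyz":[0,0,-14],"yaw":0},{"gripper":26,"xyz":[0,0,-14],"yaw":0},{"gripper":26,"xyz":[0,0,-14],"yaw":0},{"gripper":26,"xyz":[0,0,-14],"yaw":0},{"gripper":26,"xyz":[0,0,-8],"yaw":-0.07},{"gripper":26,"xyz":[0,0,0],"yaw":-0.07},{"gripper":26,"xyz":[0,0,0],"yaw":0}]'
python3 -m pendant '[{"gripper":26,"xyz":[6,-16,0],"yaw":0},{"gripper":26,"xyz":[9,-24,0],"yaw":0},{"gripper":26,"xyz":[9,-24,0],"yaw":0},{"gripper":26,"xyz":[9,-24,0],"yaw":0},{"gripper":26,"xyz":[10,-24,0],"yaw":0},{"gripper":26,"xyz":[10,-24,0],"yaw":0},{"gripper":26,"xyz":[10,-24,0],"yaw":0},{"gripper":26,"xyz":[9,-24,0],"yaw":0},{"gripper":26,"xyz":[6,-16,0],"yaw":0},{"gripper":26,"xyz":[3,-8,0],"yaw":0}]';python3 st.py
```

```text
time: 14.52
tool_pos: [0.6518, 0.1838, 0.1696]
orientation: [179.9, -0.0, 95.0]
wrist_force: [0.2, -0.3, -1.4]
opening: 0.355
finger_force: 30.0
time: 15.35
tool_pos: [0.4346, 0.2474, 0.1681]
orientation: [-179.9, 0.0, 95.0]
wrist_force: [0.5, -0.0, -1.6]
opening: 0.353
finger_force: 30.0
rail x,y mm -220.10079960278446 240.65511193129888 z 168.13142825310186 ori [-179.9448    0.0172   94.9646] F [ 0.5351 -0.0387 -1.6132] op mm 33.19918851855783 ff 29.999372363090515 t 15.35
box x,y mm -2.4564744998722445 -1.4297997623724599
```

```bash
python3 -m pendant '[{"gripper":26,"xyz":[0,0,10],"yaw":0},{"gripper":26,"xyz":[0,0,14],"yaw":0},{"gripper":26,"xyz":[0,0,14],"yaw":0},{"gripper":26,"xyz":[0,0,14],"yaw":0},{"gripper":26,"xyz":[0,0,14],"yaw":0},{"gripper":26,"xyz":[0,0,14],"yaw":0},{"gripper":26,"xyz":[0,0,12],"yaw":0},{"gripper":26,"xyz":[0,0,8],"yaw":0},{"gripper":26,"xyz":[0,0,1],"yaw":0},{"gripper":26,"xyz":[0,0,0],"yaw":0}]';python3 st.py
python3 -m pendant '[{"gripper":26,"xyz":[0,0,0],"yaw":0},{"gripper":60,"xyz":[0,0,0],"yaw":0},{"gripper":60,"xyz":[0,0,0],"yaw":0},{"gripper":60,"xyz":[0,0,0],"yaw":0},{"gripper":60,"xyz":[0,0,-5],"yaw":0},{"gripper":66,"xyz":[0,0,-15],"yaw":0},{"gripper":66,"xyz":[0,0,-20],"yaw":0},{"gripper":66,"xyz":[0,0,-25],"yaw":0},{"gripper":66,"xyz":[0,0,-20],"yaw":0},{"gripper":66,"xyz":[0,0,-10],"yaw":0}]'
python3 - <<'E'
from h import *
f=grab("wrist");np.save("w3.npy",f,allow_pickle=True)
cv2.imwrite("pics/w3.png",f["color"][:,:,::-1])
E
```

```text
time: 16.18
tool_pos: [0.4377, 0.2464, 0.0659]
orientation: [-180.0, 0.0, 94.9]
wrist_force: [-0.5, 0.3, -1.5]
opening: 0.36
finger_force: 30.0
rail x,y mm -216.97909433343008 239.84757337937216 z 65.88132631216402 ori [-179.9738    0.0338   94.8661] F [-0.5309  0.3115 -1.5179] op mm 33.838078567582876 ff 29.99945640563965 t 16.1833
box x,y mm 0.5246123411870995 -2.6587357035937855
time: 17.02
tool_pos: [0.4382, 0.2476, 0.1643]
orientation: [179.8, -0.1, 94.9]
wrist_force: [0.0, 0.2, -0.1]
opening: 0.706
finger_force: 0.0
```

View pics/w3.png

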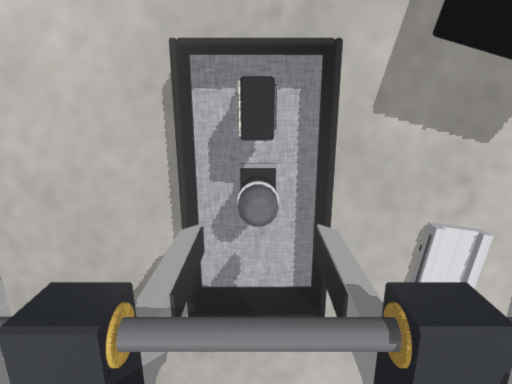

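The microphone (258,205) and the light (258,107) both stand in the box. Next is the speaker.

```bash
python3 -m pendant '[{"gripper":66,"xyz":[0,0,0],"yaw":0.07},{"gripper":66,"xyz":[0,0,0],"yaw":0.07},{"gripper":66,"xyz":[-20,15,0],"yaw":0},{"gripper":66,"xyz":[-31,22,0],"yaw":0},{"gripper":66,"xyz":[-31,22,0],"yaw":0},{"gripper":66,"xyz":[-31,22,0],"yaw":0},{"gripper":66,"xyz":[-31,22,0],"yaw":0},{"gripper":66,"xyz":[-31,22,0],"yaw":0},{"gripper":66,"xyz":[-31,22,0],"yaw":0},{"gripper":66,"xyz":[-31,22,0],"yaw":0}]'
python3 -m pendant '[{"gripper":66,"xyz":[-31,22,0],"yaw":0},{"gripper":66,"xyz":[-20,17,0],"yaw":0},{"gripper":66,"xyz":[-9,8.5,0],"yaw":0},{"gripper":66,"xyz":[0,0,10],"yaw":0},{"gripper":66,"xyz":[0,0,15],"yaw":0},{"gripper":66,"xyz":[0,0,5],"yaw":0},{"gripper":66,"xyz":[0,0,0],"yaw":0},{"gripper":66,"xyz":[0,0,0],"yaw":0},{"gripper":66,"xyz":[0,0,0],"yaw":0},{"gripper":66,"xyz":[0,0,0],"yaw":0}]';python3 st.py
```

```text
time: 17.9
tool_pos: [0.5933, -0.001, 0.1606]
orientation: [-179.9, 0.0, 86.9]
wrist_force: [0.4, 0.7, -0.5]
opening: 0.701
finger_force: 0.0
time: 18.73
tool_pos: [0.6376, -0.0609, 0.1322]
orientation: [179.9, -0.0, 86.9]
wrist_force: [0.5, 0.9, -0.2]
opening: 0.703
finger_force: 0.0
rail x,y mm -1.4588981243670152 -56.74151907650729 z 132.19266367258578 ori [179.9352  -0.0036  86.9469] F [ 0.4668  0.8993 -0.2228] op mm 66.03953197364032 ff 0.0 t 18.7333
box x,y mm 173.23485303307348 -326.0551140041955
```

```bash
python3 -m pendant '[{"gripper":66,"xyz":[0,1,8],"yaw":0},{"gripper":66,"xyz":[0,0,14],"yaw":0},{"gripper":66,"xyz":[0,0,14],"yaw":0},{"gripper":66,"xyz":[0,0,14],"yaw":0},{"gripper":66,"xyz":[0,0,12],"yaw":0},{"gripper":66,"xyz":[0,0,5],"yaw":0},{"gripper":66,"xyz":[0,0,0],"yaw":0},{"gripper":66,"xyz":[0,0,0],"yaw":0},{"gripper":30,"xyz":[0,0,0],"yaw":0},{"gripper":30,"xyz":[0,0,0],"yaw":0}]'
python3 -m pendant '[{"gripper":30,"xyz":[0,0,0],"yaw":0},{"gripper":30,"xyz":[0,0,0],"yaw":0},{"gripper":30,"xyz":[0,0,0],"yaw":0},{"gripper":30,"xyz":[8,0,0],"yaw":0},{"gripper":30,"xyz":[12,0,0],"yaw":0},{"gripper":30,"xyz":[15,0,0],"yaw":0},{"gripper":30,"xyz":[15,0,0],"yaw":0},{"gripper":30,"xyz":[15,0,0],"yaw":0},{"gripper":30,"xyz":[15,0,0],"yaw":0},{"gripper":30,"xyz":[15,0,0],"yaw":0}]'
python3 -m pendant '[{"gripper":30,"xyz":[15,0,0],"yaw":0},{"gripper":30,"xyz":[15,0,0],"yaw":0},{"gripper":30,"xyz":[15,0,0],"yaw":0},{"gripper":30,"xyz":[15,0,0],"yaw":0},{"gripper":30,"xyz":[15,0,0],"yaw":0},{"gripper":30,"xyz":[15,0,0],"yaw":0},{"gripper":30,"xyz":[15,0,0],"yaw":0},{"gripper":30,"xyz":[15,0,0],"yaw":0},{"gripper":30,"xyz":[12,0,0],"yaw":0},{"gripper":30,"xyz":[8,0,0],"yaw":0}]';python3 st.py
```

```text
time: 19.57
tool_pos: [0.639, -0.0615, 0.0654]
orientation: [179.9, -0.0, 86.9]
wrist_force: [0.4, 0.3, -0.1]
opening: 0.598
finger_force: 0.0
time: 20.4
tool_pos: [0.6437, 0.0356, 0.0649]
orientation: [180.0, 0.0, 87.0]
wrist_force: [-0.3, -2.3, 5.4]
opening: 0.402
finger_force: 30.0
time: 21.23
tool_pos: [0.6504, 0.1769, 0.0649]
orientation: [180.0, -0.1, 87.1]
wrist_force: [-0.6, -3.5, 7.2]
opening: 0.403
finger_force: 30.0
rail x,y mm -0.9251145680838622 181.3824503969301 z 64.92974315531029 ori [179.9905  -0.0579  87.0878] F [-0.553  -3.4709  7.1963] op mm 37.91568595459902 ff 30.00058740377426 t 21.2333
box x,y mm 206.4924115817329 -90.26443445546107
```

```bash
python3 -m pendant '[{"gripper":30,"xyz":[6,0,0],"yaw":0},{"gripper":30,"xyz":[0,0,-10],"yaw":0},{"gripper":30,"xyz":[0,0,-14],"yaw":0},{"gripper":30,"xyz":[0,0,-14],"yaw":0},{"gripper":30,"xyz":[0,0,-14],"yaw":0},{"gripper":30,"xyz":[0,0,-14],"yaw":0},{"gripper":30,"xyz":[0,0,-14],"yaw":0},{"gripper":30,"xyz":[0,0,-14],"yaw":0},{"gripper":30,"xyz":[0,0,-8],"yaw":-0.07},{"gripper":30,"xyz":[0,0,0],"yaw":-0.07}]';python3 st.py
python3 -m pendant '[{"gripper":30,"xyz":[1,-16,0],"yaw":0},{"gripper":30,"xyz":[1,-24,0],"yaw":0},{"gripper":30,"xyz":[1,-24,0],"yaw":0},{"gripper":30,"xyz":[1,-24,0],"yaw":0},{"gripper":30,"xyz":[1,-24,0],"yaw":0},{"gripper":30,"xyz":[1,-24,0],"yaw":0},{"gripper":30,"xyz":[1,-24,0],"yaw":0},{"gripper":30,"xyz":[1,-24,0],"yaw":0},{"gripper":30,"xyz":[0,-16,0],"yaw":0},{"gripper":30,"xyz":[0,-7,0],"yaw":0}]';python3 st.py
```

```text
time: 22.07
tool_pos: [0.6522, 0.1798, 0.1702]
orientation: [179.8, -0.1, 95.1]
wrist_force: [0.2, 0.0, -1.4]
opening: 0.403
finger_force: 30.0
rail x,y mm 0.7060090498139131 184.41870953656132 z 170.17874861277426 ori [179.7715  -0.0726  95.0908] F [ 0.2064  0.0322 -1.4242] op mm 37.860192537123915 ff 29.998904764652252 t 22.0667
box x,y mm 208.5253722200699 -87.48118009000497
time: 22.9
tool_pos: [0.4416, 0.1689, 0.1675]
orientation: [-179.9, 0.1, 95.0]
wrist_force: [-0.4, -0.2, -2.5]
opening: 0.404
finger_force: 30.0
rail x,y mm -209.089336037526 162.6642091343731 z 167.52114147153412 ori [-179.9283    0.0553   94.9967] F [-0.432  -0.2178 -2.55  ] op mm 37.944587677806716 ff 29.99893695116043 t 22.9
box x,y mm -2.2689398643305823 -80.19399264015803
```

```bash
python3 -m pendant '[{"gripper":30,"xyz":[6,0,10],"yaw":0},{"gripper":30,"xyz":[0,0,14],"yaw":0},{"gripper":30,"xyz":[0,0,14],"yaw":0},{"gripper":30,"xyz":[0,0,14],"yaw":0},{"gripper":30,"xyz":[0,0,14],"yaw":0},{"gripper":30,"xyz":[0,0,14],"yaw":0},{"gripper":30,"xyz":[0,0,14],"yaw":0},{"gripper":30,"xyz":[0,0,8],"yaw":0},{"gripper":30,"xyz":[0,0,1],"yaw":0},{"gripper":30,"xyz":[0,0,0],"yaw":0}]';python3 st.py
python3 -m pendant '[{"gripper":30,"xyz":[0,0,0],"yaw":0},{"gripper":66,"xyz":[0,0,0],"yaw":0},{"gripper":66,"xyz":[0,0,0],"yaw":0},{"gripper":66,"xyz":[0,0,0],"yaw":0},{"gripper":66,"xyz":[0,0,-5],"yaw":0},{"gripper":66,"xyz":[0,0,-15],"yaw":0},{"gripper":66,"xyz":[0,0,-25],"yaw":0},{"gripper":66,"xyz":[0,0,-25],"yaw":0},{"gripper":66,"xyz":[0,0,-25],"yaw":0},{"gripper":66,"xyz":[0,0,-15],"yaw":0}]';python3 st.py
```

```text
time: 23.73
tool_pos: [0.4443, 0.1757, 0.063]
orientation: [-180.0, -0.0, 94.9]
wrist_force: [-0.1, -0.5, -1.9]
opening: 0.401
finger_force: 30.0
rail x,y mm -206.69489847896222 169.58622520238714 z 62.99730925523439 ori [-179.9838   -0.0012   94.9276] F [-0.1426 -0.5301 -1.933 ] op mm 37.72574790859487 ff 29.999055862426758 t 23.7333
box x,y mm 1.0541665526900943 -73.66677260335359
time: 24.57
tool_pos: [0.4447, 0.1758, 0.1764]
orientation: [179.8, -0.1, 94.9]
wrist_force: [-0.2, 0.4, 0.5]
opening: 0.701
finger_force: 0.0
rail x,y mm -206.33382910131849 169.70604446414134 z 176.37067104988003 ori [179.8125  -0.0611  94.9271] F [-0.2258  0.3687  0.4627] op mm 65.8694792402624 ff 0.0 t 24.5667
box x,y mm 1.4282776921700888 -73.59771750740599
```

```bash
python3 -m pendant '[{"gripper":66,"xyz":[0,0,-10],"yaw":0.07},{"gripper":66,"xyz":[0,0,-10],"yaw":0.07},{"gripper":66,"xyz":[-20,15,-10],"yaw":0},{"gripper":66,"xyz":[-28,22,-10],"yaw":0},{"gripper":66,"xyz":[-28,22,-10],"yaw":0},{"gripper":66,"xyz":[-28,22,-10],"yaw":0},{"gripper":66,"xyz":[-28,22,-10],"yaw":0},{"gripper":66,"xyz":[-28,22,-10],"yaw":0},{"gripper":66,"xyz":[-28,22,-10],"yaw":0},{"gripper":66,"xyz":[-28,22,0],"yaw":0}]'
python3 -m pendant '[{"gripper":66,"xyz":[-20,22,0],"yaw":0},{"gripper":66,"xyz":[-15,10,0],"yaw":0},{"gripper":66,"xyz":[-9,5,0],"yaw":0},{"gripper":66,"xyz":[0,0,0],"yaw":0},{"gripper":66,"xyz":[0,0,0],"yaw":0},{"gripper":66,"xyz":[0,0,0],"yaw":0},{"gripper":66,"xyz":[0,0,0],"yaw":0},{"gripper":66,"xyz":[0,0,0],"yaw":0},{"gripper":66,"xyz":[0,0,0],"yaw":0},{"gripper":66,"xyz":[0,0,0],"yaw":0}]';python3 st.py
python3 - <<'E'
from h import *
f=grab("wrist");np.save("w4.npy",f,allow_pickle=True)
cv2.imwrite("pics/w4.png",cv2.resize(f["color"][:,:,::-1],(800,600)))
C=cloud(f);z=C[...,2];ok=f["z_map"]>0
d=C[...,:2]-[.642,-.0043];a=np.radians(-2.95);rx=d@[np.cos(a),np.sin(a)];ry=d@[-np.sin(a),np.cos(a)]
for lo,hi in((.098,.115),(.045,.075),(.027,.045)):
    m=ok&(z>lo)&(z<hi)&(abs(rx)<.045)&(ry<-.05)&(ry>-.23);m[300:]=0
    if m.sum():print(lo,m.sum(),np.percentile(rx[m]*1e3,[2,50,98]),np.percentile(ry[m]*1e3,[2,50,98]))
E
```

```text
time: 25.4
tool_pos: [0.6027, -0.0511, 0.2664]
orientation: [179.8, -0.0, 86.9]
wrist_force: [0.3, 0.9, 0.4]
opening: 0.701
finger_force: 0.0
time: 26.23
tool_pos: [0.6354, -0.0948, 0.2637]
orientation: [180.0, -0.0, 87.0]
wrist_force: [-0.3, -0.5, 0.2]
opening: 0.703
finger_force: 0.0
rail x,y mm -1.9065591383159226 -90.75680803397094 z 263.70238209576513 ori [179.9906  -0.0015  86.9564] F [-0.2773 -0.4994  0.2396] op mm 66.08927432632665 ff 0.0 t 26.2333
box x,y mm 168.11622461335327 -359.6860510465081
0.098 877 [-18.3490069   -4.88895526   3.4419756 ] [-154.45077198 -127.50733669 -101.05739974]
0.045 810 [-17.73876269   5.52895915  15.3953618 ] [-209.94231273 -139.46075586 -111.96845556]
0.027 189 [-16.6985037   -4.43087582  15.88421267] [-183.42411543 -112.48156716 -109.07359095]
```

View pics/w4.png

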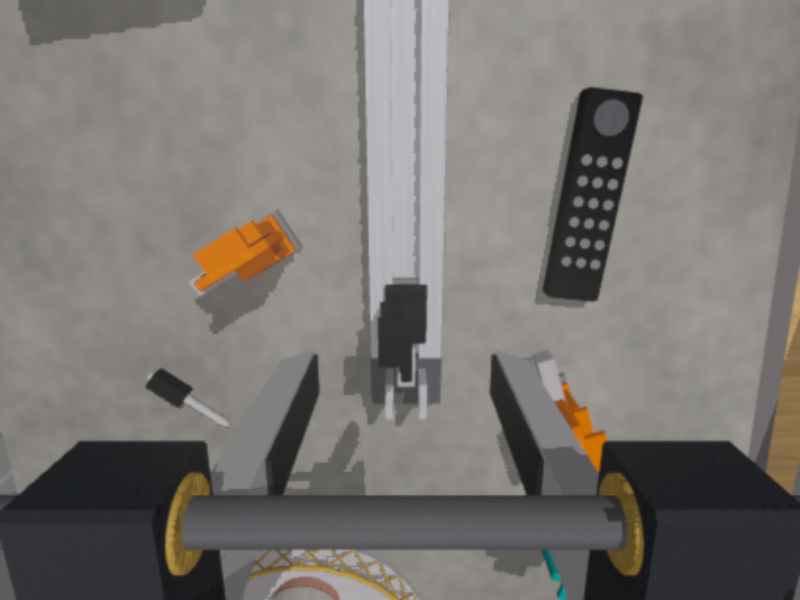

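The wrist view (800 px) shows the black holder at (403,325) and the fork ears at (390,395) and (421,395). The pin grip is at (170,387) with its tip at (228,425).

```bash
python3 -m pendant '[{"gripper":66,"xyz":[-10,2,20],"yaw":0},{"gripper":66,"xyz":[-10,0,24],"yaw":0},{"gripper":66,"xyz":[-10,0,24],"yaw":0},{"gripper":66,"xyz":[-7,0,24],"yaw":0},{"gripper":66,"xyz":[0,0,24],"yaw":0},{"gripper":66,"xyz":[0,0,18],"yaw":0},{"gripper":66,"xyz":[0,0,8],"yaw":0},{"gripper":66,"xyz":[0,0,0],"yaw":0},{"gripper":66,"xyz":[0,0,0],"yaw":0},{"gripper":66,"xyz":[0,0,0],"yaw":0}]';python3 st.py
```

```text
time: 27.12
tool_pos: [0.6367, -0.1323, 0.1229]
orientation: [179.9, 0.0, 86.9]
wrist_force: [0.3, -0.2, 0.1]
opening: 0.703
finger_force: 0.0
rail x,y mm 1.252383498085069 -128.133628095937 z 122.92865717917233 ori [179.858    0.0059  86.9191] F [ 0.3024 -0.1911  0.056 ] op mm 66.05368945191212 ff 0.0 t 27.1167
box x,y mm 166.10794712280637 -397.1423244602585
```

```bash
python3 -m pendant '[{"gripper":66,"xyz":[0,-1,10],"yaw":0},{"gripper":66,"xyz":[0,0,14],"yaw":0},{"gripper":66,"xyz":[0,0,14],"yaw":0},{"gripper":66,"xyz":[0,0,14],"yaw":0},{"gripper":66,"xyz":[0,0,12],"yaw":0},{"gripper":66,"xyz":[0,0,6],"yaw":0},{"gripper":66,"xyz":[0,0,0],"yaw":0},{"gripper":66,"xyz":[0,0,0],"yaw":0},{"gripper":24,"xyz":[0,0,0],"yaw":0},{"gripper":24,"xyz":[0,0,0],"yaw":0}]';python3 st.py
python3 -m pendant '[{"gripper":24,"xyz":[0,0,0],"yaw":0},{"gripper":24,"xyz":[0,0,0],"yaw":0},{"gripper":24,"xyz":[0,0,0],"yaw":0},{"gripper":24,"xyz":[0,0,0],"yaw":0},{"gripper":24,"xyz":[-4,0,0],"yaw":0},{"gripper":24,"xyz":[-5,0,0],"yaw":0},{"gripper":24,"xyz":[-5,0,0],"yaw":0},{"gripper":24,"xyz":[-5,0,0],"yaw":0},{"gripper":24,"xyz":[-3,0,0],"yaw":0},{"gripper":24,"xyz":[0,0,0],"yaw":0}]';python3 st.py
```

```text
time: 27.95
tool_pos: [0.6353, -0.1325, 0.0524]
orientation: [179.9, 0.0, 86.9]
wrist_force: [0.2, -0.1, -0.0]
opening: 0.599
finger_force: 0.0
rail x,y mm -0.13870324004606974 -128.3776512238206 z 52.39752888645812 ori [179.9035   0.0085  86.902 ] F [ 0.1853 -0.0987 -0.0499] op mm 56.2616156692347 ff 0.0 t 27.95
box x,y mm 164.69652289646766 -397.1928343924555
time: 28.78
tool_pos: [0.6336, -0.1559, 0.0518]
orientation: [179.9, 0.0, 86.8]
wrist_force: [0.2, -0.4, 3.6]
opening: 0.358
finger_force: 30.0
rail x,y mm -0.5571517843010276 -151.80505722509307 z 51.76948022012148 ori [179.9458   0.0407  86.8209] F [ 0.2106 -0.4237  3.561 ] op mm 33.60835924768823 ff 30.000048279762268 t 28.7833
box x,y mm 161.06207647083198 -420.34038826563676
```

```bash
python3 -m pendant '[{"gripper":24,"xyz":[-1.5,0,0],"yaw":0},{"gripper":24,"xyz":[-1.5,0,0],"yaw":0},{"gripper":24,"xyz":[-1,0,0],"yaw":0},{"gripper":24,"xyz":[-1,0,0],"yaw":0},{"gripper":24,"xyz":[-1,0,0],"yaw":0},{"gripper":24,"xyz":[0,0,0],"yaw":0},{"gripper":24,"xyz":[0,0,0],"yaw":0},{"gripper":24,"xyz":[0,0,0],"yaw":0},{"gripper":24,"xyz":[0,0,0],"yaw":0},{"gripper":24,"xyz":[0,0,0],"yaw":0}]';python3 st.py
```

```text
time: 29.62
tool_pos: [0.6336, -0.157, 0.052]
orientation: [180.0, -0.2, 87.0]
wrist_force: [-0.2, 6.1, 6.2]
opening: 0.356
finger_force: 30.0
rail x,y mm -0.5127222370076739 -152.9064030324866 z 52.03827141296993 ori [179.9637  -0.2114  87.0176] F [-0.1789  6.0528  6.2306] op mm 33.46440035639772 ff 29.99512106180191 t 29.6167
box x,y mm 160.95471038334634 -421.4373883091163
```

```bash
python3 -m pendant '[{"gripper":24,"xyz":[-1.5,0,0],"yaw":0},{"gripper":24,"xyz":[-1.5,0,0],"yaw":0},{"gripper":24,"xyz":[-1,0,0],"yaw":0},{"gripper":24,"xyz":[-1,0,0],"yaw":0},{"gripper":24,"xyz":[0,0,0],"yaw":0},{"gripper":24,"xyz":[0,0,0],"yaw":0},{"gripper":24,"xyz":[0,0,0],"yaw":0},{"gripper":24,"xyz":[0,0,0],"yaw":0},{"gripper":24,"xyz":[0,0,0],"yaw":0},{"gripper":24,"xyz":[0,0,0],"yaw":0}]';python3 st.py
```

```text
time: 30.45
tool_pos: [0.6335, -0.1586, 0.0525]
orientation: [180.0, -0.4, 87.1]
wrist_force: [-2.1, 11.5, 10.4]
opening: 0.355
finger_force: 30.0
rail x,y mm -0.5005239108730382 -154.5006839647615 z 52.49763267791489 ori [179.9741  -0.434   87.08  ] F [-2.1438 11.5157 10.4399] op mm 33.35669957966371 ff 30.008983612060547 t 30.45
box x,y mm 160.74766772182616 -423.01821525299295
```

```bash
python3 -m pendant '[{"gripper":66,"xyz":[0,0,0],"yaw":0},{"gripper":66,"xyz":[0,0,0],"yaw":0},{"gripper":66,"xyz":[0,0,0],"yaw":0},{"gripper":66,"xyz":[0,0,0],"yaw":0},{"gripper":66,"xyz":[0,0,-15],"yaw":0},{"gripper":66,"xyz":[0,0,-25],"yaw":0},{"gripper":66,"xyz":[0,0,-30],"yaw":0},{"gripper":66,"xyz":[0,0,-30],"yaw":0},{"gripper":66,"xyz":[0,0,-30],"yaw":0},{"gripper":66,"xyz":[0,0,-20],"yaw":0}]'
python3 -m pendant '[{"gripper":66,"xyz":[-5,-3,-10],"yaw":0},{"gripper":66,"xyz":[-10,-6,-10],"yaw":0},{"gripper":66,"xyz":[-10,-6,-10],"yaw":0},{"gripper":66,"xyz":[-10,-6,-10],"yaw":0},{"gripper":66,"xyz":[-10,-6,-10],"yaw":0},{"gripper":66,"xyz":[-5,-3,-10],"yaw":0},{"gripper":66,"xyz":[0,0,0],"yaw":0},{"gripper":66,"xyz":[0,0,0],"yaw":0},{"gripper":66,"xyz":[0,0,0],"yaw":0},{"gripper":66,"xyz":[0,0,0],"yaw":0}]';python3 st.py
python3 - <<'E'
from h import *
f=grab("wrist");np.save("w5.npy",f,allow_pickle=True)
cv2.imwrite("pics/w5.png",cv2.resize(f["color"][:,:,::-1],(800,600)))
C=cloud(f);z=C[...,2];ok=f["z_map"]>0
d=C[...,:2]-[.642,-.0043];a=np.radians(-2.95);rx=d@[np.cos(a),np.sin(a)];ry=d@[-np.sin(a),np.cos(a)]
for lo,hi in((.098,.115),(.045,.075),(.027,.045)):
    m=ok&(z>lo)&(z<hi)&(abs(rx)<.045)&(ry<-.05)&(ry>-.23);m[320:]=0
    if m.sum():print(lo,m.sum(),np.percentile(rx[m]*1e3,[2,50,98]),np.percentile(ry[m]*1e3,[2,50,98]))
E
```

```text
time: 31.28
tool_pos: [0.6335, -0.1664, 0.2043]
orientation: [179.8, 0.1, 86.8]
wrist_force: [0.9, 0.1, -0.4]
opening: 0.701
finger_force: 0.0
time: 32.12
tool_pos: [0.6001, -0.2127, 0.2608]
orientation: [-179.9, -0.1, 87.0]
wrist_force: [0.1, 0.2, 0.0]
opening: 0.706
finger_force: 0.0
rail x,y mm -31.121024158965866 -210.26716935974426 z 260.78366559856875 ori [-179.9456   -0.0531   86.9834] F [0.0608 0.2464 0.0314] op mm 66.3219637749618 ff 0.0 t 32.1167
box x,y mm 122.75297318779864 -474.04682601223476
0.098 1113 [-17.68348113  -3.49415673   4.625836  ] [-178.44109151 -151.87224984 -125.73804885]
0.045 830 [-17.37871365   3.39972623  15.74980679] [-210.63991429 -191.62213158 -136.09944335]
0.027 122 [-16.73684971  -5.86301388  17.30185631] [-212.03697386 -182.76849526 -133.51077344]
```

View pics/w5.png

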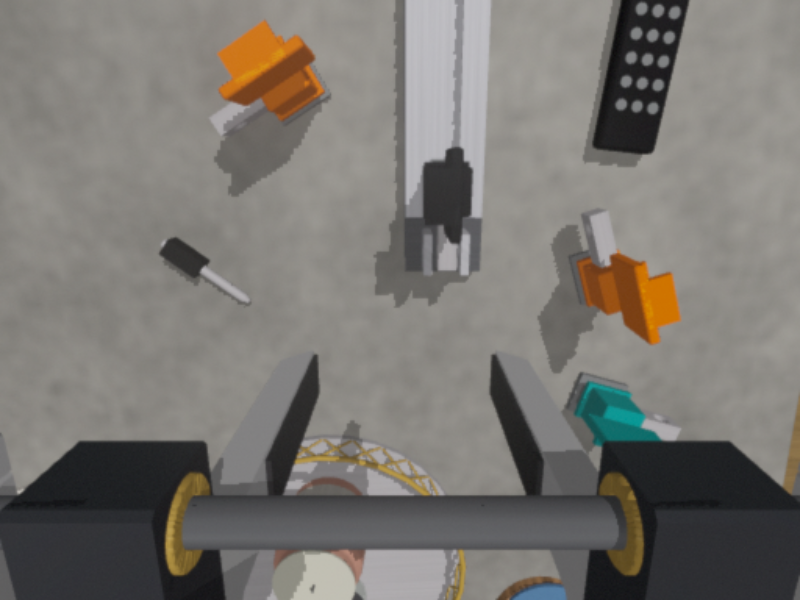

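```bash
python3 - <<'E'
from h import *
np.set_printoptions(precision=1,suppress=True)
f=np.load("w5.npy",allow_pickle=True).item()
C=cloud(f);z=C[...,2];ok=f["z_map"]>0
d=C[...,:2]-[.642,-.0043];a=np.radians(-2.95);rx=1e3*d@[np.cos(a),np.sin(a)];ry=1e3*d@[-np.sin(a),np.cos(a)]
for n,m in dict(earL=(z>.054)&(z<.062)&(rx<-9)&(rx>-20)&(ry<-180),earR=(z>.054)&(z<.062)&(rx>9)&(rx<20)&(ry<-180),lug=(z>.047)&(z<.055)&(abs(rx)<8)&(ry<-180),block=(z>.019)&(z<.026)&(abs(rx)>18)&(abs(rx)<32)&(ry<-170),railtop=(z>.019)&(z<.026)&(abs(rx)<32)&(ry<-50)).items():
    m=m&ok;m[320:]=0
    print(n,m.sum(),np.percentile(rx[m],[1,50,99]),np.percentile(ry[m],[1,50,99]))
# pin: black grip and shaft on table
g=f["color"].astype(int)
sub=np.zeros_like(ok);sub[145:200,95:165]=1
k=sub&ok&(z>.006)&(g.max(2)<70)
s=sub&ok&(z>.004)&(g.min(2)>150)
for n,m in(("grip",k),("shaft",s)):
    v,u=np.nonzero(m);P=np.array([onplane(f,uu,vv,.014 if n=="grip" else .011)[:2] for uu,vv in zip(u,v)],np.float32)
    print(n,len(P),cv2.minAreaRect(P*1000),P.mean(0)*1e3)
v,u=np.nonzero(k|s);P=np.array([onplane(f,uu,vv,.012)[:2] for uu,vv in zip(u,v)],np.float32)*1e3
print("all",cv2.fitLine(P,cv2.DIST_L2,0,.01,.01).ravel(),cv2.minAreaRect(P))
# candle, bottle from scene depth
f=grab("scene");C=cloud(f);z=C[...,2];m=(f["z_map"]>0)&(z>.06)&(C[...,1]<-.3)&(C[...,0]>.45)&(C[...,0]<1)
kk,l,st,_=cv2.connectedComponentsWithStats(m.astype(np.uint8))
for i in range(1,kk):
    if st[i,4]>30:
        P=C[l==i];print(st[i],P.min(0)*1e3,P.max(0)*1e3)
E
```

```text
earL 148 [-16.6 -14.1 -10.7] [-211.8 -196.6 -183. ]
earR 142 [10.2 13.2 16.3] [-211.9 -197.2 -183.1]
lug 260 [-5.9 -0.3  7.9] [-209.7 -197.8 -181.2]
block 689 [-30.1 -20.1  29.5] [-217.6 -193.3 -170.1]
railtop 4044 [-30.1 -12.8  29.5] [-217.2 -113.8  -51.5]
grip 386 ((420.4671936035156, -201.28602600097656), (19.571916580200195, 34.74645233154297), 49.77764129638672) [ 420.1 -201.2]
shaft 161 ((435.6592102050781, -214.2831573486328), (6.351509094238281, 81.54800415039062), 49.509944915771484) [ 448.  -224.9]
all [   0.8   -0.6  427.8 -208.3] ((435.3221130371094, -214.95970153808594), (19.66810417175293, 81.35945129394531), 49.777626037597656)
[ 87 185  18  32 343] [ 508.3 -574.5   60.1] [ 548.  -529.4  159.5]
[116 191  25  23 441] [ 480.6 -489.8   60. ] [ 560.2 -416.2  105.2]
[156 236  14  24 201] [ 739.7 -373.7   60.2] [ 796.8 -338.   101.8]
```

The holder is home: measured in the same frame, the lug end at -210 and the ears at -212..-183 agree. Next is the pin, whose grip is at (185,255) in the last picture with the shaft pointing at -40°.

```bash
python3 -m pendant '[{"gripper":44,"xyz":[0,0,0],"yaw":-0.1155},{"gripper":44,"xyz":[0,0,0],"yaw":-0.1155},{"gripper":44,"xyz":[0,0,0],"yaw":-0.1155},{"gripper":44,"xyz":[0,0,0],"yaw":-0.1155},{"gripper":44,"xyz":[0,0,0],"yaw":-0.1155},{"gripper":44,"xyz":[0,0,0],"yaw":-0.1155},{"gripper":44,"xyz":[0,0,0],"yaw":-0.1155},{"gripper":44,"xyz":[0,0,0],"yaw":-0.1155},{"gripper":44,"xyz":[0,0,0],"yaw":0},{"gripper":44,"xyz":[0,0,0],"yaw":0}]'
python3 -m pendant '[{"gripper":44,"xyz":[12,-9,10],"yaw":0},{"gripper":44,"xyz":[18,-13,15],"yaw":0},{"gripper":44,"xyz":[18,-13,15],"yaw":0},{"gripper":44,"xyz":[18,-13,15],"yaw":0},{"gripper":44,"xyz":[18,-13,15],"yaw":0},{"gripper":44,"xyz":[18,-13,15],"yaw":0},{"gripper":44,"xyz":[18,-13,15],"yaw":0},{"gripper":44,"xyz":[12,-9,10],"yaw":0},{"gripper":44,"xyz":[0,0,0],"yaw":0},{"gripper":44,"xyz":[0,0,0],"yaw":0}]'
python3 - <<'E'
from h import *
f=grab("wrist");np.save("w6.npy",f,allow_pickle=True)
cv2.imwrite("pics/w6.png",f["color"][:,:,::-1])
print(env.observe()["tool_pos"],env.observe()["orientation"],env.observe()["q"])
E
```

```text
time: 33.05
tool_pos: [0.6001, -0.2134, 0.261]
orientation: [180.0, -0.0, 139.7]
wrist_force: [-0.0, 0.4, 0.4]
opening: 0.468
finger_force: 0.0
time: 33.88
tool_pos: [0.4374, -0.202, 0.1516]
orientation: [-180.0, -0.0, 139.7]
wrist_force: [0.3, -0.2, 0.3]
opening: 0.468
finger_force: 0.0
[ 0.43891355 -0.2020746   0.15211143] [1.79936156e+02 1.11101139e-01 1.39759957e+02] [ 44.68335126  32.05332049 -33.78597863 116.79126982  27.94568999
  39.00363694  42.52182987]
```

View pics/w6.png

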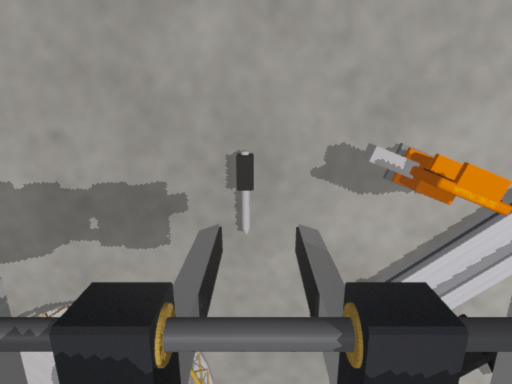

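Grip centre at (245,171), shaft tip at (246,232). The axis is close to the tool x axis.

```bash
cat > pin.py <<'E'
from h import *
np.set_printoptions(precision=1,suppress=True)
f=grab("wrist") 
g=f["color"].astype(int);sub=np.zeros((384,512),bool);sub[100:245,210:285]=1
k=sub&(g.max(2)<60);n,l,st,_=cv2.connectedComponentsWithStats(k.astype(np.uint8));k=l==1+np.argmax(st[1:,4])
s=sub&(g.min(2)>165)
P={}
for nm,m,zz in(("grip",k,.014),("shaft",s,.011)):
    v,u=np.nonzero(m);P[nm]=1e3*np.array([onplane(f,a,b,zz)[:2] for a,b in zip(u,v)])
    print(nm,len(u),u.min(),u.max(),v.min(),v.max(),cv2.minAreaRect(P[nm].astype(np.float32)))
c=np.array(cv2.minAreaRect(P["grip"].astype(np.float32))[0]);d=np.median(P["shaft"],0)-c;print("pin dir",np.degrees(np.arctan2(d[1],d[0])))
o=env.observe();y=np.radians(o["orientation"][2]);e=c-1e3*o["tool_pos"][:2]
print("grip c",c,"tool dx,dy",e@[np.cos(y),np.sin(y)],e@[np.sin(y),-np.cos(y)],"z",o["tool_pos"][2]*1e3,o["orientation"])
E
python3 pin.py
```

```text
grip 563 235 251 152 188 ((417.8827209472656, -201.4059600830078), (14.92452621459961, 34.548858642578125), 49.42729568481445)
shaft 199 242 247 150 230 ((435.09393310546875, -214.3233642578125), (4.312925338745117, 80.23574829101562), 49.74864196777344)
pin dir -38.43061899632087
grip c [ 417.9 -201.4] tool dx,dy 16.89206424750824 -13.443541042225558 z 152.30583834180706 [179.9   0.1 139.8]
```

```bash
python3 -m pendant '[{"gripper":44,"xyz":[8,-7,5],"yaw":0},{"gripper":44,"xyz":[9,-6.5,15],"yaw":0},{"gripper":44,"xyz":[0,0,20],"yaw":0},{"gripper":44,"xyz":[0,0,20],"yaw":0},{"gripper":44,"xyz":[0,0,20],"yaw":0},{"gripper":44,"xyz":[0,0,12],"yaw":0},{"gripper":44,"xyz":[0,0,5],"yaw":0},{"gripper":44,"xyz":[0,0,0],"yaw":0},{"gripper":44,"xyz":[0,0,0],"yaw":0},{"gripper":44,"xyz":[0,0,0],"yaw":0}]'
python3 - <<'E'
from h import *
o=env.observe();p=1e3*o["tool_pos"];y=np.radians(o["orientation"][2]);e=np.array([417.9,-201.4])-p[:2]
print(e@[np.cos(y),np.sin(y)],e@[np.sin(y),-np.cos(y)],p[2])
f=grab("wrist");cv2.imwrite("pics/w7.png",f["color"][:,:,::-1])
E
```

```text
time: 34.82
tool_pos: [0.4168, -0.2015, 0.0553]
orientation: [180.0, 0.1, 139.8]
wrist_force: [0.6, -0.3, -0.1]
opening: 0.469
finger_force: 0.0
-0.775997399691158 0.7840568007760321 55.30328705381494
```

View pics/w7.png

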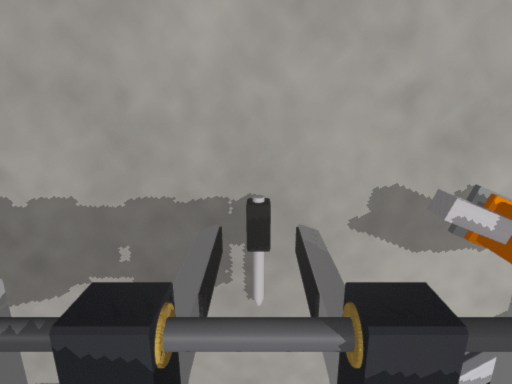

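The pin at (259,225) is centred between the fingers. Descend and grip.

```bash
python3 -m pendant '[{"gripper":44,"xyz":[0,0,10],"yaw":0},{"gripper":44,"xyz":[0,0,12],"yaw":0},{"gripper":44,"xyz":[0,0,8],"yaw":0},{"gripper":44,"xyz":[0,0,2],"yaw":0},{"gripper":44,"xyz":[0,0,0],"yaw":0},{"gripper":44,"xyz":[0,0,0],"yaw":0},{"gripper":5,"xyz":[0,0,0],"yaw":0},{"gripper":5,"xyz":[0,0,0],"yaw":0},{"gripper":5,"xyz":[0,0,0],"yaw":0},{"gripper":5,"xyz":[0,0,0],"yaw":0}]'
python3 -m pendant '[{"gripper":5,"xyz":[0,0,0],"yaw":0},{"gripper":5,"xyz":[0,0,0],"yaw":0},{"gripper":5,"xyz":[0,0,0],"yaw":0},{"gripper":5,"xyz":[0,0,-6],"yaw":0},{"gripper":5,"xyz":[0,0,-12],"yaw":0},{"gripper":5,"xyz":[0,0,-15],"yaw":0},{"gripper":5,"xyz":[0,0,-12],"yaw":0},{"gripper":5,"xyz":[0,0,-6],"yaw":0},{"gripper":5,"xyz":[0,0,0],"yaw":0},{"gripper":5,"xyz":[0,0,0],"yaw":0}]';python3 st.py
python3 - <<'E'
from h import *
f=grab("wrist");cv2.imwrite("pics/w8.png",f["color"][:,:,::-1])
E
```

```text
time: 35.7
tool_pos: [0.4157, -0.2014, 0.0227]
orientation: [180.0, 0.0, 139.8]
wrist_force: [-0.6, 0.0, 0.8]
opening: 0.222
finger_force: 0.0
time: 36.53
tool_pos: [0.4156, -0.2015, 0.0736]
orientation: [180.0, 0.0, 139.8]
wrist_force: [0.0, -0.1, -0.3]
opening: 0.167
finger_force: 30.0
rail x,y mm -215.98812668849382 -208.61474279412 z 73.5715066691362 ori [179.9949   0.0235 139.8207] F [ 0.0181 -0.116  -0.2884] op mm 15.71752072382595 ff 29.999727308750153 t 36.5333
box x,y mm -60.13252428997349 -447.001106877304
```

View pics/w8.png

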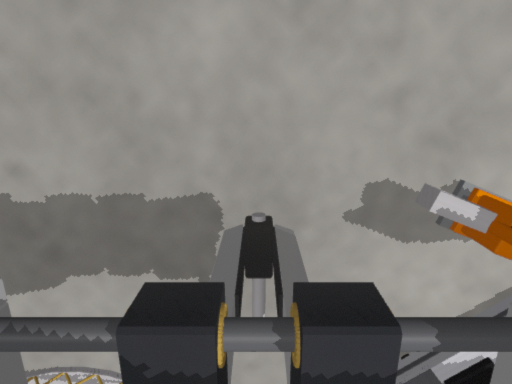

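The pin is held, with the grip at (259,245) and the shaft along the tool axis. Turn it to the fork axis and go to a pre-insert pose.

```bash
python3 -m pendant '[{"gripper":5,"xyz":[0,0,0],"yaw":-0.1},{"gripper":5,"xyz":[0,0,0],"yaw":-0.11},{"gripper":5,"xyz":[0,0,0],"yaw":-0.11},{"gripper":5,"xyz":[0,0,0],"yaw":-0.11},{"gripper":5,"xyz":[0,0,0],"yaw":-0.11},{"gripper":5,"xyz":[0,0,0],"yaw":-0.11},{"gripper":5,"xyz":[0,0,0],"yaw":0},{"gripper":5,"xyz":[0,0,0],"yaw":0},{"gripper":5,"xyz":[0,0,0],"yaw":0},{"gripper":5,"xyz":[0,0,0],"yaw":0}]';python3 st.py
python3 -m pendant '[{"gripper":5,"xyz":[-10,2,0],"yaw":0},{"gripper":5,"xyz":[-15,2,0],"yaw":0},{"gripper":5,"xyz":[-15,2,0],"yaw":0},{"gripper":5,"xyz":[-15,2,0],"yaw":0},{"gripper":5,"xyz":[-15,2,0],"yaw":0},{"gripper":5,"xyz":[-15,1,5],"yaw":0},{"gripper":5,"xyz":[-10,0,7],"yaw":0},{"gripper":5,"xyz":[-5,0,5],"yaw":0},{"gripper":5,"xyz":[0,0,0],"yaw":0},{"gripper":5,"xyz":[0,0,0],"yaw":0}]';python3 st.py
```

```text
time: 37.42
tool_pos: [0.4155, -0.2012, 0.0733]
orientation: [-180.0, -0.0, 177.0]
wrist_force: [0.5, 0.4, 0.1]
opening: 0.165
finger_force: 30.0
rail x,y mm -216.0585401629995 -208.31186694354238 z 73.28480543142541 ori [-179.9988   -0.0231  176.9942] F [0.4541 0.3806 0.0537] op mm 15.536618272110054 ff 29.999787211418152 t 37.4167
box x,y mm -60.16064086902261 -446.69142753308216
time: 38.25
tool_pos: [0.5152, -0.1952, 0.0558]
orientation: [180.0, -0.1, 177.1]
wrist_force: [-0.3, -0.1, -0.3]
opening: 0.168
finger_force: 30.0
rail x,y mm -116.81345552182238 -197.16740451595015 z 55.838019177804014 ori [179.9872  -0.107  177.0877] F [-0.3161 -0.1299 -0.293 ] op mm 15.796337286567049 ff 29.999727308750153 t 38.25
box x,y mm 39.6743002271387 -449.2934276407731
```

```bash
cat > al.py <<'E'
from h import *
np.set_printoptions(precision=1,suppress=True)
import sys
f=grab("wrist");cv2.imwrite(sys.argv[1],cv2.resize(f["color"][:,:,::-1],(800,600)))
C=cloud(f);z=C[...,2]*1e3;ok=f["z_map"]>0
d=C[...,:2]-[.642,-.0043];a=np.radians(-2.95);rx=1e3*d@[np.cos(a),np.sin(a)];ry=1e3*d@[-np.sin(a),np.cos(a)]
g=f["color"].astype(int).min(2)
for n,m in dict(shaft=(z>34)&(z<54)&(rx<-22)&(rx>-110)&(abs(ry+197)<12)&(g>110),earL=(z>54)&(z<62)&(rx<-9)&(rx>-20)&(ry<-180),earR=(z>54)&(z<62)&(rx>9)&(rx<20)&(ry<-180),grip=(z>44)&(z<60)&(rx<-60)&(rx>-150)&(abs(ry+197)<9)&(g<70)).items():
    m=m&ok
    if m.sum()>5: print(n,m.sum(),"x",np.percentile(rx[m],[2,50,98]),"y",np.percentile(ry[m],[2,50,98]),"z",np.percentile(z[m],[2,50,98]))
    if n=="shaft" and m.sum()>10: print("slopes y,z per x",np.polyfit(rx[m],ry[m],1),np.polyfit(rx[m],z[m],1))
E
python3 al.py pics/w9.png
```

```text
shaft 488 x [-93.9 -81.9 -67.8] y [-200.1 -195.8 -192.2] z [40.8 44.1 45.5]
slopes y,z per x [  -0.  -196.3] [-0.  43.8]
grip 1645 x [-130.5 -115.8  -98.2] y [-204.  -196.4 -188.4] z [46.1 48.8 56.6]
```

View pics/w9.png

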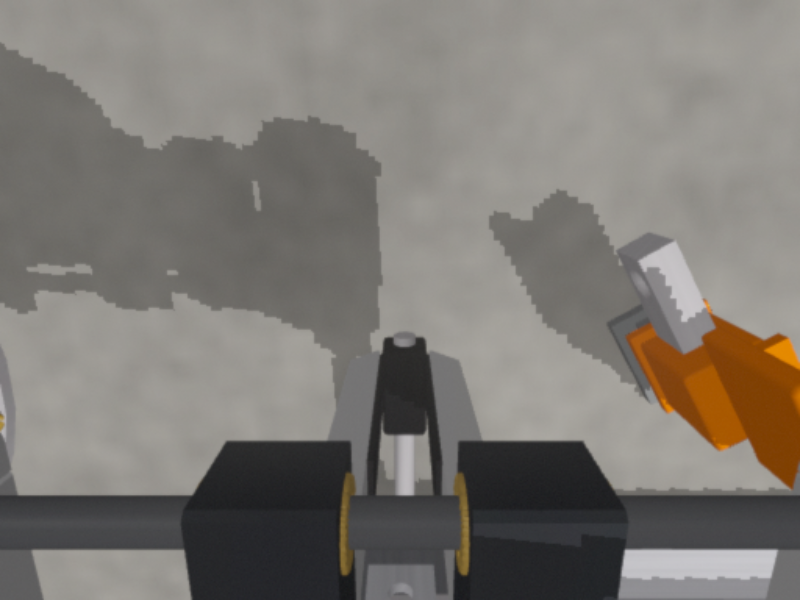

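Wrist view (800 px): the shaft runs from (404,435) towards the fork, measured at y=-196.2 and z=41.5, against the fork at -197.4 and 42. Shift 1 mm and begin insertion.

```bash
python3 -m pendant '[{"gripper":5,"xyz":[-6,-1,-0.5],"yaw":0},{"gripper":5,"xyz":[-8,0,0],"yaw":0},{"gripper":5,"xyz":[-8,0,0],"yaw":0},{"gripper":5,"xyz":[-8,0,0],"yaw":0},{"gripper":5,"xyz":[-6,0,0],"yaw":0},{"gripper":5,"xyz":[-4,0,0],"yaw":0},{"gripper":5,"xyz":[-4,0,0],"yaw":0},{"gripper":5,"xyz":[-4,0,0],"yaw":0},{"gripper":5,"xyz":[0,0,0],"yaw":0},{"gripper":5,"xyz":[0,0,0],"yaw":0}]';python3 st.py
```

```text
time: 39.13
tool_pos: [0.5639, -0.1988, 0.0569]
orientation: [180.0, -0.0, 177.1]
wrist_force: [-0.4, 0.2, 0.3]
opening: 0.161
finger_force: 30.0
rail x,y mm -67.99682953008028 -198.22822981131884 z 56.89659469905823 ori [179.9973  -0.0132 177.0925] F [-0.4451  0.1696  0.2572] op mm 15.130568116780504 ff 29.999624490737915 t 39.1333
box x,y mm 87.88182558417775 -457.05376413317856
```

```bash
python3 -m pendant '[{"gripper":5,"xyz":[-4,0,0],"yaw":0},{"gripper":5,"xyz":[-4,0,0],"yaw":0},{"gripper":5,"xyz":[-4,0,0],"yaw":0},{"gripper":5,"xyz":[-4,0,0],"yaw":0},{"gripper":5,"xyz":[-4,0,0],"yaw":0},{"gripper":5,"xyz":[-3,0,0],"yaw":0},{"gripper":5,"xyz":[0,0,0],"yaw":0},{"gripper":5,"xyz":[0,0,0],"yaw":0},{"gripper":5,"xyz":[0,0,0],"yaw":0},{"gripper":5,"xyz":[0,0,0],"yaw":0}]';python3 st.py
python3 -m pendant '[{"gripper":5,"xyz":[-2,0,0],"yaw":0},{"gripper":5,"xyz":[-2,0,0],"yaw":0},{"gripper":5,"xyz":[-2,0,0],"yaw":0},{"gripper":5,"xyz":[-2,0,0],"yaw":0},{"gripper":5,"xyz":[-1,0,0],"yaw":0},{"gripper":5,"xyz":[0,0,0],"yaw":0},{"gripper":5,"xyz":[0,0,0],"yaw":0},{"gripper":5,"xyz":[0,0,0],"yaw":0},{"gripper":5,"xyz":[0,0,0],"yaw":0},{"gripper":5,"xyz":[0,0,0],"yaw":0}]';python3 st.py
```

```text
time: 39.97
tool_pos: [0.5866, -0.2, 0.0569]
orientation: [-180.0, -0.0, 177.1]
wrist_force: [-0.1, -0.1, -0.3]
opening: 0.168
finger_force: 30.0
rail x,y mm -45.238440489078506 -198.322399278461 z 56.94198898371417 ori [-179.9972   -0.02    177.0891] F [-0.0524 -0.1005 -0.332 ] op mm 15.801100058818086 ff 29.999657571315765 t 39.9667
box x,y mm 110.41128221768712 -460.27505633180823
time: 40.8
tool_pos: [0.595, -0.2004, 0.0567]
orientation: [-180.0, -0.1, 177.1]
wrist_force: [-4.2, 0.5, -1.2]
opening: 0.165
finger_force: 30.0
rail x,y mm -36.88178762873948 -198.29431379178325 z 56.66538590341493 ori [-179.9973   -0.1025  177.0875] F [-4.2062  0.4513 -1.2181] op mm 15.540143562741509 ff 29.999771118164062 t 40.8
box x,y mm 118.69248615381707 -461.3958137502536
```

```bash
python3 -m pendant '[{"gripper":5,"xyz":[-2,0,0],"yaw":0},{"gripper":5,"xyz":[-2,0,0],"yaw":0},{"gripper":5,"xyz":[-2,0,0],"yaw":0},{"gripper":5,"xyz":[0,0,0],"yaw":0},{"gripper":5,"xyz":[0,0,0],"yaw":0},{"gripper":5,"xyz":[0,0,0],"yaw":0},{"gripper":5,"xyz":[0,0,0],"yaw":0},{"gripper":5,"xyz":[0,0,0],"yaw":0},{"gripper":5,"xyz":[0,0,0],"yaw":0},{"gripper":5,"xyz":[0,0,0],"yaw":0}]';python3 st.py
```

```text
time: 41.63
tool_pos: [0.5953, -0.2007, 0.0556]
orientation: [-179.9, -0.8, 177.1]
wrist_force: [-13.8, 1.3, 4.3]
opening: 0.168
finger_force: 30.0
rail x,y mm -36.57413998211465 -198.52244170837818 z 55.58392965921121 ori [-179.9362   -0.7707  177.0676] F [-13.7703   1.2554   4.3269] op mm 15.769827662502856 ff 30.00085562467575 t 41.6333
box x,y mm 118.96585912120715 -461.66406110159943
```

```bash
python3 -m pendant '[{"gripper":5,"xyz":[3,0,0],"yaw":0},{"gripper":5,"xyz":[2.5,0,0],"yaw":0},{"gripper":40,"xyz":[0,0,0],"yaw":0},{"gripper":40,"xyz":[0,0,0],"yaw":0},{"gripper":40,"xyz":[0,0,0],"yaw":0},{"gripper":40,"xyz":[0,0,0],"yaw":0},{"gripper":40,"xyz":[0,0,-10],"yaw":0},{"gripper":40,"xyz":[0,0,-20],"yaw":0},{"gripper":40,"xyz":[10,0,-25],"yaw":0},{"gripper":40,"xyz":[20,0,-25],"yaw":0}]'
python3 -m pendant '[{"gripper":40,"xyz":[-10,-20,-25],"yaw":0},{"gripper":40,"xyz":[-10,-20,-25],"yaw":0},{"gripper":40,"xyz":[0,-20,-25],"yaw":0},{"gripper":40,"xyz":[0,-10,-10],"yaw":0},{"gripper":40,"xyz":[0,0,0],"yaw":0.12},{"gripper":40,"xyz":[0,0,0],"yaw":0.12},{"gripper":40,"xyz":[0,0,0],"yaw":0.12},{"gripper":40,"xyz":[0,0,0],"yaw":0.12},{"gripper":40,"xyz":[0,0,0],"yaw":0.12},{"gripper":40,"xyz":[0,0,0],"yaw":0.12}]'
python3 -m pendant '[{"gripper":40,"xyz":[0,0,0],"yaw":0.12},{"gripper":40,"xyz":[0,0,0],"yaw":0.12},{"gripper":40,"xyz":[0,0,0],"yaw":0.12},{"gripper":40,"xyz":[0,0,0],"yaw":0.12},{"gripper":40,"xyz":[0,0,0],"yaw":0.12},{"gripper":40,"xyz":[0,0,0],"yaw":0.12},{"gripper":40,"xyz":[0,0,0],"yaw":0.12},{"gripper":40,"xyz":[0,0,0],"yaw":0},{"gripper":40,"xyz":[0,0,0],"yaw":0},{"gripper":40,"xyz":[0,0,0],"yaw":0}]';python3 st.py
python3 al.py pics/w10.png
python3 - <<'E'
from h import *
f=grab("side");im=f["color"][:,:,::-1]
a=cv2.resize(im[120:270,150:330],(720,600),interpolation=cv2.INTER_CUBIC);cv2.imwrite("pics/s10.png",a)
E
```

```text
time: 42.47
tool_pos: [0.5685, -0.1982, 0.1385]
orientation: [179.9, 0.2, 177.1]
wrist_force: [0.8, 0.2, 0.3]
opening: 0.43
finger_force: 0.0
time: 43.3
tool_pos: [0.5826, -0.2692, 0.2218]
orientation: [180.0, -0.0, 135.5]
wrist_force: [-1.1, -1.2, -0.4]
opening: 0.426
finger_force: 0.0
time: 44.13
tool_pos: [0.5828, -0.2694, 0.2219]
orientation: [-180.0, -0.0, 87.9]
wrist_force: [0.3, -0.5, 0.2]
opening: 0.425
finger_force: 0.0
rail x,y mm -45.50508387845752 -267.84026505948 z 221.8652776068113 ori [-179.9864   -0.018    87.906 ] F [ 0.309  -0.4575  0.2058] op mm 39.98750199620992 ff 0.0 t 44.1333
box x,y mm 100.59231791345381 -529.0965115724312
shaft 20 x [-54.7 -53.7 -52.6] y [-200.7 -197.6 -193.7] z [37.  39.4 41.6]
slopes y,z per x [  -0.1 -200.2] [ 0.2 50.8]
earL 210 x [-16.7 -13.8 -10.8] y [-212.7 -198.3 -183.5] z [55.6 57.7 59.3]
earR 216 x [10.1 13.  16.2] y [-212.3 -197.9 -183. ] z [55.9 57.7 59.2]
```

View pics/w10.png

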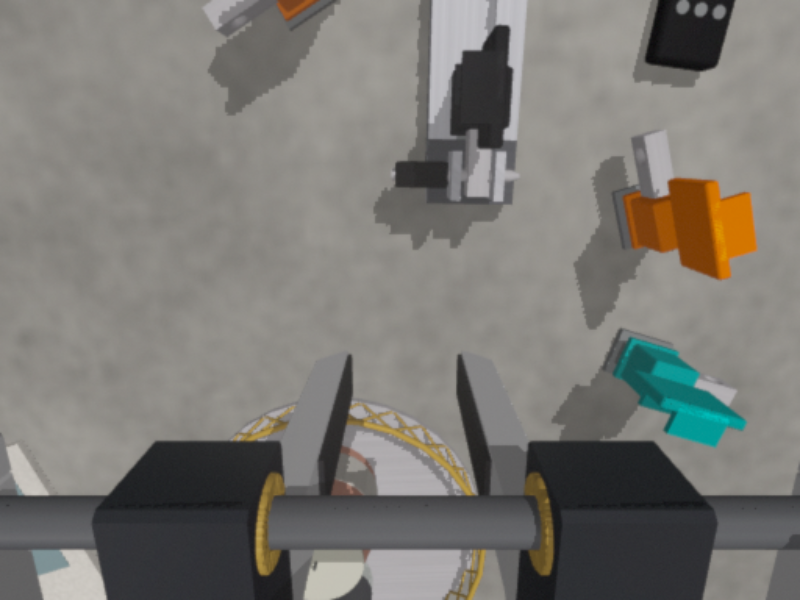

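View pics/s10.png

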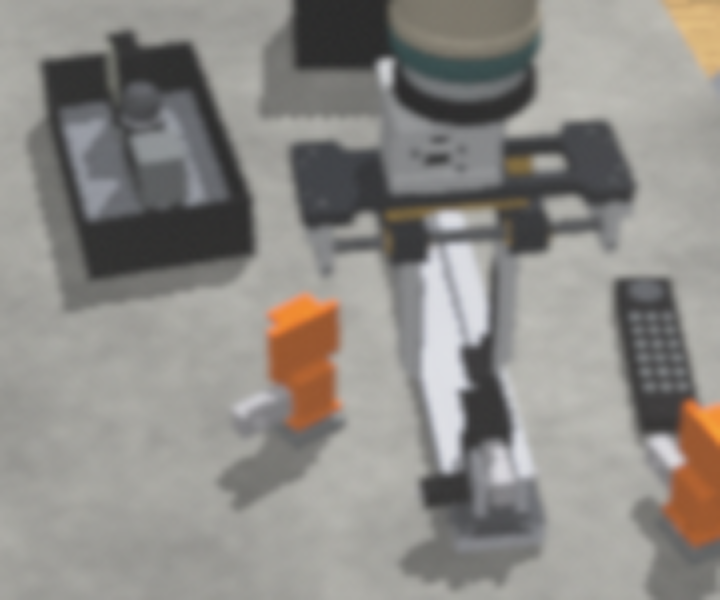

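```bash
python3 - <<'E'
from h import *
np.set_printoptions(precision=1,suppress=True)
f=grab("wrist");a=np.radians(-2.95)
def rp(u,v,z):
    d=onplane(f,u*.64,v*.64,z)[:2]-[.642,-.0043];return 1e3*np.array([d@[np.cos(a),np.sin(a)],d@[-np.sin(a),np.cos(a)]])
for n,x in dict(rear=(395,175,.049),front=(447,175,.049),earLout=(449,175,.057),earRout=(507,175,.057),tip=(519,175,.042)).items():print(n,rp(*x))
E
```

```text
rear [ -51.5 -198.6]
front [ -18.3 -198.1]
earLout [ -17.7 -197.8]
earRout [  18.4 -197.3]
tip [  29.2 -197.7]
```

The pin's rear face measures -51.5 mm (nominal -50.5) and its tip +29.2 mm (nominal +29.5), so it is seated. I'll hand the job in.

```bash
python3 -c "
from bench import env
print(env.close_job())"
```

```text
the job is handed in; nothing more can be done
None
```

The panel light, microphone and speaker are in the box, the phone holder is home, and the lock pin is seated to about 1 mm; the job is handed in, and no verdict came back.

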